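# Fetch the dapping block from the crowded bench caddy

## Robot

A 7-joint arm with a two-finger parallel gripper is mounted at the origin on the work surface. World frame = base frame: x ahead of the robot, y to its left, z up, the work surface at z = 0. Lengths are in m, angles in rad, forces in N, time in s.
With the tool pointing down it reaches from about 0.425 to 0.875 m from the base axis. Payload 8.4 kg.
Tool frame: the origin (TCP) lies midway between the tips of the shut fingers; the grasp point (between the pads) lies 19 mm behind it; z points along the fingers, y is the line along which they close (so a half turn about z gives the same grasp; the last joint's range is limited). The gripper opens to 85 mm and grips with 20 to 120 N. Pads are 22 mm wide; open, the fingers measure 114 mm over their backs; the gripper's body (76 mm by 85 mm) begins 54 mm behind the grasp point. The pads swing forward as they close: fully open they stand 13 mm farther back than shut.
Start: joints at [-1.426, 0.333, 0.04, 1.465, -0.013, 1.343, -0.059], TCP at [0.157, 0.631, 0.194] pointing down, gripper open.
Joint ranges: [-2.58, 2.58], [-0.38, 2.09], [-1.3, 1.39], [0.25, 2.4], [-1.5, 4.64], [0.08, 2.09], [-2.65, 2.65]. Speed limits (rad/s): [2.22, 2.22, 2.79, 2.79, 3.14, 3.14, 3.14].

## Interface

Orientations are given as a unit quaternion [x, y, z, w].
In Python, from station import arm gives the robot as it stands.
- The arm moves only by the tool servo_tool, never from a script. Its argument "commands" is a list of rows, each an object of numbers: "ax", "ay", "az": the turn, a rotation vector about the tool's x, y, z scaled (see below); "tx", "ty", "tz": the shift along the tool's x, y, z scaled (see below); "grip": the closure, from -1 (fully open) to 1 (shut). In form: [{"ax": .., "ay": .., "az": .., "tx": .., "ty": .., "tz": .., "grip": ..}, ...]. A call has 1 to 5 rows; each row is the pose to reach, as a shift and turn from the pose commanded when the call began, along the tool's axes at that moment; what a row does not reach only later rows make up. The controller multiplies each number of a shift by 0.25 m and each number of a turn by 90 degrees. A row lasts 1/10 s, in which the tool goes at most 50 mm and 8.59 degrees, less where a joint would pass 70% of its speed; a pose out of reach is approached as far as the arm can. A call with a number of a shift or a turn outside -1 to 1 is refused whole. A call with a gripper value outside its range is refused whole. The fingers move at their own pace and stop on an object; the grip force is fixed at half the most. Time passes only in rows, so rows that repeat a pose let the fingers close. It gives the time, the measured TCP pose, the force, the opening and the grip force at its end, in the units of the state.
- arm.read_state(): the state, without advancing time (a new reading comes with each control period).
- arm.snapshot(name): name is "side" or "top" or "wrist"; returns (picture, depth): 420x560x3 uint8, blue, green, red; 420x560 float32, m along the optical axis (not along the pixel's ray), 0 where there is no reading.
- arm.camera_model(name): a dict with "mtx" (3x3 intrinsics, pixels), "world_to_cam" (4x4, takes a point from world to camera coordinates); the wrist camera has in their place "hand_eye" (4x4, takes a point from camera to tool coordinates, whose origin is the TCP and whose axes are the flange's). Camera axes: x right, y down, z forward; pixel columns grow to the right and rows downward; lengths in m; the calibration is good to about 2 mm. A picture is of the moment at which its call begins: read the wrist's pose just before it. camera_model takes no time and is no camera call.
- arm.job_done(): hands the job in; it is judged then, once.
Trained networks look in the newest picture that a camera, given by its name, has taken for a name from the list of things; names that differ only in an ending like _2 or _b are one class to them, and where a whole thing is asked for, a point or a joint stands for the part that bears it (a point fixed in the world has none). Each returns a list of dicts, best first, with "score" (0 to 1); they miss things now and then, are a little off and sometimes report something else, mostly with a low value. They report only what shows in the picture. A call takes as long as a camera call. They do not tell look-alikes from the thing itself.
- arm.masks_of(camera, thing): "pixels" (420x560 bool, what is visible of it) and "centre" ([column, row] in pixels, amid what is visible of it).
- arm.landmark_of(camera, thing): "centre" ([column, row] in pixels: a listed point, or the origin of a listed thing).
The state is a dict: "clock": time; "joints": joint angles; "dq": joint speeds; "tau": joint torques, N m; "ee_pos": TCP position; "eef_rot": TCP orientation; "ft_force": force on the tool from outside, world axes, zero at the start; "ft_torque": the same for the moment, N m; "gripper_width": opening from 0.0 (shut) to 1.0 (fully open); "finger_force": force on a finger pad.
Only numpy, scipy, OpenCV 4.12 (cv2) and the standard library are available. Lean on these libraries where they do the work, as an engineer would, in place of code of your own. Each camera call takes 0.05 s, during which the arm holds its last target. There are 200 camera calls.

## Task

The steel dapping block stands at the back of the wooden caddy, hemmed in by the bur stand, the metal flask and the glass bottle. First stand all three of these clear on the aluminium tray, then fetch the dapping block and set it in the middle of the black rubber pad, and finally stand each of the three back in the caddy just where it stood at the start. Set everything down gently, let nothing fall or tip over, and leave the two little tins in the caddy where they are.

Things in the scene. Friction and masses are not known exactly. Their poses are not given: they have to be found in the camera images.
- caddy: Fixed open wooden box, 136 (x) by 184 (y) mm outside, walls 6 mm thick, floor top 8 mm above the bench. Wall tops above the bench: back (+x) 46, sides 30, front (-x, towards the robot) 20 mm. Origin: centre of its underside, on the bench (z = 0); z up. Place and yaw vary (yaw within 0.25 rad). It holds the block, the three things around it (left, right, front; which is where varies) and two tins.
- tray: Fixed shallow aluminium tray, the empty side area for the three things: 240 (x) by 130 (y) mm outside, long side (x) pointing roughly away from the robot, floor 3 mm thick, rim 13 mm high with a lip 7 mm wide. Origin: centre of its underside, on the bench (z = 0); z up. Place and yaw vary (yaw within 0.2 rad).
- pad: Fixed black rubber bench pad, a square slab 100 by 100 mm, 25 mm thick, top face bare. Origin: centre of its underside, on the bench top (z = 0); x and y along its sides, z up. Its place and its yaw vary.
- dapping_block: Loose steel dapping block, about 0.6 kg: a bright 44 mm cube with round hollows in top and sides. Origin: centre of its underside, z up, x and y square to its faces. Starts at the middle of the caddy's back, square to it within 0.08 rad, about 10 mm from the back wall; the things left, right and front stand 54 mm off, centre to centre. Grip its left and right (y) faces.
- bur_stand: Loose round bur stand, 138 mm tall, about 0.26 kg: steel foot 52 mm across, 12 mm thick; 9 mm post; clear disc at 40 to 45 mm height; black disc 51 mm across at 78 to 90 mm with small steel burs in it up to 102 mm; on top a black knob 23 mm across, 111 to 137 mm high, to grip it by. Origin: centre of its underside, z up along the post. Yaw is of no matter.
- flask: Loose round dark metal flask with a knurled brass screw cap, closed, 128 mm tall, about 0.22 kg: body 52 mm across up to 85 mm height, then a shoulder narrowing to a 19 mm neck, cap 25 mm across from 102 to 128 mm height. Origin: centre of its underside, z up along its axis. Its yaw does not matter.
- glass_bottle: Loose square amber glass bottle with a round black cap, closed, 125 mm tall, about 0.20 kg: body 50 by 50 mm up to 84 mm height, then a shoulder narrowing to a 21 mm neck, cap 24 mm across from 100 to 125 mm height. Origin: centre of its underside, z up along its axis, x and y square to its side faces. Fragile.
- round_tin: Loose round aluminium tin, 33 mm across and 17 mm high, about 35 g, in the left (+y) front corner of the caddy; not part of the job, to be left where it is. Origin: centre of its underside.
- square_tin: Loose small brass tin, 35 by 27 mm and 16.5 mm high, about 45 g, in the right (-y) front corner of the caddy; not part of the job, to be left where it is. Origin: centre of its underside.
There are look-alikes about, which are no part of the job. What is shaped like the bur_stand but blue, green or red is not meant.

How it is judged:
By the outcome, as a careful person would: the job done as asked, in the order asked, and still so for the second after the job is handed in, with the robot touching nothing.
It also fails if it takes over 144 s, if anything falls off the work surface, if the arm or the gripper's body presses on something with over 40 N, if the wrist force passes 120 N, or if a joint passes its speed limit or range.

## Working session

There is one attempt and no reset: what is moved stays moved. The work goes in short steps, Python scripts to look and compute and a tool call to move; the robot and the scene stay as the last step left them, time stands still between calls to the robot, and variables do not carry over. Pictures are saved under pics/ and viewed, at most 14 in all, crops included, and the job is handed in when it is done.

Besides the shell and the picture viewer there is one more tool, called in YAML: its name, and indented under it one key for each argument. servo_tool: Moves the arm, as the interface text tells. Shifts and turns lie within -1 to 1; 1 stands for 0.25 m of shift or 90 degrees of turn. Its arguments: {"type":"object","properties":{"commands":{"type":"array"}},"required":["commands"]}

```bash
ls; mkdir -p pics; cat > h.py <<'E'
import numpy as np, cv2
from station import arm
from scipy.spatial.transform import Rotation as R
def cloud(cam, depth, st=None):
    m=arm.camera_model(cam); K=np.array(m["mtx"])
    v,u=np.mgrid[0:420,0:560]
    P=np.stack([(u-K[0,2])/K[0,0]*depth,(v-K[1,2])/K[1,1]*depth,depth,np.ones_like(depth)],-1)
    if cam=="wrist":
        T=np.eye(4);T[:3,:3]=R.from_quat(st["eef_rot"]).as_matrix();T[:3,3]=st["ee_pos"]
        M=T@np.array(m["hand_eye"])
    else: M=np.linalg.inv(np.array(m["world_to_cam"]))
    return (P@M.T)[...,:3]
E
python3 - <<'E'
from h import *
s=arm.read_state(); print({k:np.round(v,3).tolist() for k,v in s.items()})
for c in ["top","side"]:
    p,d=arm.snapshot(c); cv2.imwrite(f"pics/{c}0.png",p); X=cloud(c,d); np.save(f"{c}.npy",X)
    m=arm.camera_model(c); print(c,np.round(np.linalg.inv(m["world_to_cam"]),3).tolist(),np.round(m["mtx"],1).tolist())
    for t in ["caddy","tray","pad","dapping_block","bur_stand","flask","glass_bottle","round_tin","square_tin"]:
        for r in arm.masks_of(c,t)[:3]:
            k=r["pixels"]&(d>0); q=X[k]
            if r["score"]>.2 and len(q): print(t,round(r["score"],2),np.round(r["centre"]),k.sum(),"med",np.median(q,0).round(3),"zmax",np.percentile(q[:,2],98).round(3), 'topc',np.median(q[q[:,2]>np.percentile(q[:,2],98)-.008],0).round(3))
            if c=="top" and r["score"]>.5: np.save(f"m_{t}.npy",r["pixels"])
print(arm.read_state()["clock"])
E
```

```text
pics
{'clock': 0.0, 'joints': [-1.426, 0.334, 0.04, 1.466, -0.013, 1.343, -0.059], 'dq': [-0.001, -0.0, 0.0, 0.001, -0.002, 0.001, -0.001], 'tau': [-0.0, -65.856, 1.365, -40.556, 0.017, 0.013, 0.0], 'ee_pos': [0.157, 0.63, 0.193], 'eef_rot': [0.122, 0.993, -0.001, -0.0], 'ft_force': [0.11, -0.719, 0.989], 'ft_torque': [0.046, -0.033, -0.032], 'finger_force': 0.0, 'gripper_width': 1.001}
top [[-0.013, -0.998, 0.062, 0.537], [-1.0, 0.014, 0.016, -0.001], [-0.016, -0.062, -0.998, 0.984], [0.0, 0.0, 0.0, 1.0]] [[481.4, 0.0, 283.0], [0.0, 481.4, 210.3], [0.0, 0.0, 1.0]]
caddy 0.83 [400. 231.] 3065 med [ 0.548 -0.231  0.01 ] zmax 0.047 topc [ 0.625 -0.264  0.046]
tray 0.88 [162. 238.] 8407 med [0.537 0.264 0.004] zmax 0.015 topc [0.535 0.273 0.013]
tray 0.64 [452. 210.] 862 med [ 0.588 -0.297  0.1  ] zmax 0.138 topc [ 0.59  -0.308  0.136]
pad 0.56 [285. 241.] 2425 med [0.533 0.015 0.025] zmax 0.029 topc [0.533 0.015 0.025]
dapping_block 0.89 [424. 217.] 507 med [ 0.587 -0.257  0.051] zmax 0.055 topc [ 0.588 -0.257  0.051]
bur_stand 0.97 [428. 297.] 879 med [ 0.431 -0.246  0.09 ] zmax 0.139
[... 1322 characters left out ...]
0.427 -0.249  0.136]
bur_stand 0.8 [240. 152.] 634 med [ 0.742 -0.132  0.064] zmax 0.137 topc [ 0.744 -0.135  0.136]
bur_stand 0.7 [278. 118.] 427 med [ 0.709 -0.306  0.085] zmax 0.136 topc [ 0.713 -0.306  0.136]
flask 0.79 [317. 125.] 426 med [ 0.589 -0.292  0.096] zmax 0.137 topc [ 0.591 -0.303  0.135]
glass_bottle 0.78 [327. 148.] 701 med [ 0.536 -0.231  0.074] zmax 0.133 topc [ 0.538 -0.245  0.132]
glass_bottle 0.24 [322. 175.] 84 med [ 0.523 -0.186  0.025] zmax 0.029 topc [ 0.524 -0.186  0.025]
round_tin 0.51 [325. 174.] 93 med [ 0.522 -0.188  0.025] zmax 0.029 topc [ 0.522 -0.187  0.025]
square_tin 0.5 [340. 149.] 70 med [ 0.514 -0.31   0.024] zmax 0.027 topc [ 0.515 -0.314  0.024]
1.0
```

View pics/top0.png

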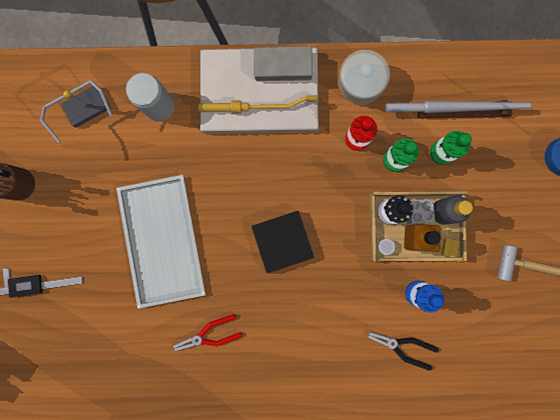

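```bash
python3 - <<'E'
from h import *
X=np.load("top.npy")
def rect(k,name):
    (c,s,a)=cv2.minAreaRect((X[k][:,:2]*1000).astype(np.float32)); print(name,np.round(c,1),np.round(s,1),round(a,1),k.sum())
def inbox(x0,x1,y0,y1,z0,z1): return (X[...,0]>x0)&(X[...,0]<x1)&(X[...,1]>y0)&(X[...,1]<y1)&(X[...,2]>z0)&(X[...,2]<z1)
rect(np.load("m_tray.npy")&inbox(.3,.8,.1,.4,.001,.02),"tray")
rect(inbox(.4,.65,-.1,.12,.018,.035),"pad")
rect(np.load("m_dapping_block.npy")&inbox(.5,.7,-.4,-.1,.045,.06),"block")
for n in ["flask","glass_bottle"]:
    rect(np.load(f"m_{n}.npy")&inbox(.4,.8,-.5,0,.125,.15),n+" cap")
rect(inbox(.5,.7,-.22,-.15,.133,.15),"bur left?")
rect(inbox(.5,.7,-.42,-.09,.02,.048)&np.load("m_caddy.npy"),"caddy")
w=inbox(.6,.7,-.4,-.1,.04,.05)&np.load("m_caddy.npy"); rect(w,"backwall")
# everything tall: list of blobs by top heights
k=inbox(.3,.95,-.5,.5,.12,.2).astype(np.uint8)
n,l,st,ce=cv2.connectedComponentsWithStats(k)
for i in range(1,n):
    if st[i,4]>15:
        q=X[l==i]; t=q[q[:,2]>np.median(q[:,2])-.006]; c,r=cv2.minEnclosingCircle((t[:,:2]*1000).astype(np.float32)); print(ce[i].round(),np.round(c,1),round(r,1),np.median(t[:,2]).round(3))
E
```

```text
tray [0. 0.] [0. 0.] 0.0 0
pad [533.5  15.3] [99.5 99.6] 17.6 2513
block [ 588.7 -256.5] [44.  44.8] 89.5 475
flask cap [ 589.8 -307.8] [24.4 24.5] 39.1 186
glass_bottle cap [ 537.9 -252.6] [22.3 22.2] 15.0 154
bur left? [ 640.8 -205.2] [ 22.1 119.6] 85.7 191
caddy [ 564.8 -254.6] [185.  127.5] 89.9 768
backwall [ 625.7 -254.3] [181.9   6.2] 89.6 306
[367. 124.] [ 743.7 -140.9] 11.2 0.137
[464. 139.] [ 711.8 -313.9] 11.9 0.137
[410. 147.] [ 699.2 -217.1] 11.4 0.137
[404. 207.] [ 591.7 -201.6] 11.2 0.145
[464. 208.] [ 590.3 -308. ] 12.9 0.136
[433. 238.] [ 538.1 -253.3] 12.3 0.133
[436. 301.] [ 426.5 -255.3] 11.3 0.137
```

View pics/side0.png

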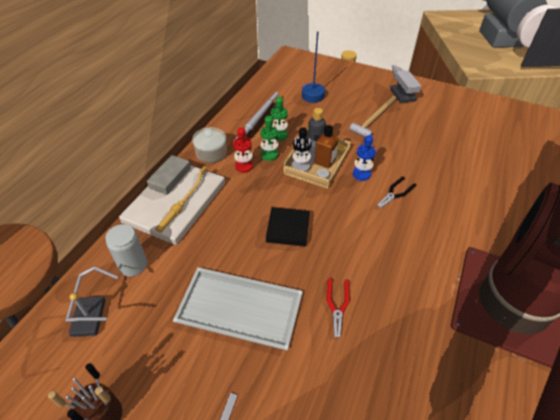

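```bash
python3 - <<'E'
from h import *
print(np.round(arm.camera_model("wrist")["hand_eye"],3).tolist(), np.round(arm.camera_model("wrist")["mtx"],0).tolist())
for c in ["top","side"]:
    X=np.load(c+".npy")
    for z0,z1 in [(.009,.018),(.001,.018)]:
        k=(X[...,0]>.38)&(X[...,0]<.68)&(X[...,1]>.16)&(X[...,1]<.36)&(X[...,2]>z0)&(X[...,2]<z1)
        n,l,st,_=cv2.connectedComponentsWithStats(k.astype(np.uint8),connectivity=8)
        k=l==1+np.argmax(st[1:,4]); print(c,cv2.minAreaRect((X[k][:,:2]*1000).astype(np.float32)),k.sum())
E
```

```text
[[0.001, -0.951, -0.308, 0.079], [1.0, 0.001, 0.0, -0.0], [0.0, -0.308, 0.951, -0.181], [0.0, 0.0, 0.0, 1.0]] [[370.0, 0.0, 277.0], [0.0, 370.0, 208.0], [0.0, 0.0, 1.0]]
top ((538.5006713867188, 262.65325927734375), (248.4131622314453, 139.42576599121094), 10.495362281799316) 1398
top ((530.37451171875, 259.8176574707031), (298.77685546875, 199.40928649902344), 0.20679105818271637) 8815
side ((540.1818237304688, 264.14569091796875), (248.6803436279297, 140.2239532470703), 10.67231559753418) 1185
side ((543.798095703125, 260.3550720214844), (280.0198669433594, 187.5900421142578), 4.074047088623047) 6776
```

servo_tool:
  commands:
    - {"az": -0.078, "tx": -0.173, "ty": -0.064, "tz": -0.045, "grip": -1}
    - {"az": -0.156, "tx": -0.345, "ty": -0.128, "tz": -0.09, "grip": -1}
    - {"az": -0.156, "tx": -0.518, "ty": -0.192, "tz": -0.134, "grip": -1}
    - {"az": -0.156, "tx": -0.69, "ty": -0.256, "tz": -0.18, "grip": -1}
    - {"az": -0.156, "tx": -0.863, "ty": -0.32, "tz": -0.224, "grip": -1}

```text
schema error: expected keys ax, ay, az, tx, ty, tz, grip
```

servo_tool:
  commands:
    - {"ax": 0, "ay": 0, "az": -0.078, "tx": -0.173, "ty": -0.064, "tz": -0.045, "grip": -1}
    - {"ax": 0, "ay": 0, "az": -0.156, "tx": -0.345, "ty": -0.128, "tz": -0.09, "grip": -1}
    - {"ax": 0, "ay": 0, "az": -0.156, "tx": -0.518, "ty": -0.192, "tz": -0.134, "grip": -1}
    - {"ax": 0, "ay": 0, "az": -0.156, "tx": -0.69, "ty": -0.256, "tz": -0.18, "grip": -1}
    - {"ax": 0, "ay": 0, "az": -0.156, "tx": -0.863, "ty": -0.32, "tz": -0.224, "grip": -1}

```text
clock: 1.5
ee_pos: [0.3483, 0.4998, 0.2506]
eef_rot: [-0.001, 1.0, 0.0, 0.0]
ft_force: [0.7, 0.7, 0.4]
gripper_width: 0.999
finger_force: 0.0
```

servo_tool:
  commands:
    - {"ax": 0, "ay": 0, "az": 0, "tx": -0.12, "ty": -0.12, "tz": 0, "grip": -1}
    - {"ax": 0, "ay": 0, "az": 0, "tx": -0.24, "ty": -0.24, "tz": 0, "grip": -1}
    - {"ax": 0, "ay": 0, "az": 0, "tx": -0.36, "ty": -0.36, "tz": 0, "grip": -1}
    - {"ax": 0, "ay": 0, "az": 0, "tx": -0.48, "ty": -0.48, "tz": 0, "grip": -1}
    - {"ax": 0, "ay": 0, "az": 0, "tx": -0.6, "ty": -0.6, "tz": 0, "grip": -1}

```text
clock: 2.0
ee_pos: [0.4982, 0.3499, 0.2501]
eef_rot: [-0.001, 1.0, 0.0, 0.0]
ft_force: [1.1, 1.1, -0.3]
gripper_width: 1.002
finger_force: 0.0
```

servo_tool:
  commands:
    - {"ax": 0, "ay": 0, "az": 0, "tx": -0.04, "ty": -0.19, "tz": 0, "grip": -1}
    - {"ax": 0, "ay": 0, "az": 0, "tx": -0.08, "ty": -0.38, "tz": 0, "grip": -1}
    - {"ax": 0, "ay": 0, "az": 0, "tx": -0.12, "ty": -0.57, "tz": 0, "grip": -1}
    - {"ax": 0, "ay": 0, "az": 0, "tx": -0.16, "ty": -0.76, "tz": 0, "grip": -1}
    - {"ax": 0, "ay": 0, "az": 0, "tx": -0.2, "ty": -0.95, "tz": 0, "grip": -1}

```text
clock: 2.5
ee_pos: [0.5476, 0.1118, 0.2501]
eef_rot: [-0.001, 1.0, 0.0, 0.0]
ft_force: [1.2, 1.0, -0.8]
gripper_width: 0.998
finger_force: 0.0
```

servo_tool:
  commands:
    - {"ax": 0, "ay": 0, "az": 0, "tx": 0, "ty": -0.19, "tz": 0, "grip": -1}
    - {"ax": 0, "ay": 0, "az": 0, "tx": 0, "ty": -0.38, "tz": 0, "grip": -1}
    - {"ax": 0, "ay": 0, "az": 0, "tx": 0, "ty": -0.57, "tz": 0, "grip": -1}
    - {"ax": 0, "ay": 0, "az": 0, "tx": 0, "ty": -0.76, "tz": 0, "grip": -1}
    - {"ax": 0, "ay": 0, "az": 0, "tx": 0, "ty": -0.95, "tz": 0, "grip": -1}

```text
clock: 3.0
ee_pos: [0.5475, -0.1256, 0.2502]
eef_rot: [-0.001, 1.0, 0.0, 0.0]
ft_force: [0.9, 0.2, -0.6]
gripper_width: 0.999
finger_force: 0.0
```

servo_tool:
  commands:
    - {"ax": 0, "ay": 0, "az": 0, "tx": 0, "ty": -0.15, "tz": -0.05, "grip": -1}
    - {"ax": 0, "ay": 0, "az": 0, "tx": 0, "ty": -0.3, "tz": -0.1, "grip": -1}
    - {"ax": 0, "ay": 0, "az": 0, "tx": 0, "ty": -0.45, "tz": -0.1, "grip": -1}
    - {"ax": 0, "ay": 0, "az": 0, "tx": 0, "ty": -0.48, "tz": -0.1, "grip": -1}
    - {"ax": 0, "ay": 0, "az": 0, "tx": 0, "ty": -0.48, "tz": -0.1, "grip": -1}

```text
clock: 3.5
ee_pos: [0.5473, -0.2454, 0.2747]
eef_rot: [0.001, 1.0, -0.0, -0.0]
ft_force: [0.1, -0.2, 0.2]
gripper_width: 1.0
finger_force: 0.0
```

Multiple calls work in order. Wrist look.

```bash
python3 - <<'E'
from h import *
s=arm.read_state(); p,d=arm.snapshot("wrist"); cv2.imwrite("pics/w0.png",p); X=cloud("wrist",d,s); np.save("w0.npy",X)
print(s["joints"])
k=((X[...,2]>.118)&(X[...,2]<.155)&(d>0)).astype(np.uint8)
n,l,st,ce=cv2.connectedComponentsWithStats(k)
for i in range(1,n):
    if st[i,4]>60:
        q=X[l==i]; t=q[q[:,2]>np.percentile(q[:,2],90)-.004]; c,r=cv2.minEnclosingCircle((t[:,:2]*1000).astype(np.float32)); print(ce[i].round(),np.round(c,1),round(r,1),np.median(t[:,2]).round(4))
for t in ["dapping_block","glass_bottle","round_tin","square_tin"]:
    for r in arm.masks_of("wrist",t)[:1]:
        k=r["pixels"]&(d>0); q=X[k]; z=np.percentile(q[:,2],95); q=q[abs(q[:,2]-z)<.005] if t!="glass_bottle" else q[(q[:,2]>.075)&(q[:,2]<.097)]
        print(t,r["score"],z,cv2.minAreaRect((q[:,:2]*1000).astype(np.float32)))
k=(X[...,2]>.040)&(X[...,2]<.052)&(X[...,0]>.61)&(X[...,0]<.645)&(X[...,1]>-.36)&(X[...,1]<-.15); print("backwall",cv2.minAreaRect((X[k][:,:2]*1000).astype(np.float32)))
E
```

```text
[-0.21458312  0.22718092  0.68344184  1.49312266 -0.14279804  1.47217438
  2.0390862 ]
[264.  35.] [ 427.4 -255.6] 10.7 0.1381
[268. 170.] [ 538.4 -253.5] 12.1 0.1335
[210. 224.] [ 590.  -308.3] 13.1 0.1367
[324. 228.] [ 591.4 -202. ] 10.6 0.1463
[304. 322.] [ 698.9 -217.6] 10.8 0.1383
[212. 333.] [ 712. -314.] 10.9 0.1382
[374. 358.] [ 743.5 -141.6] 10.9 0.1382
dapping_block 0.57 0.05385084796779153 ((591.7080078125, -256.1048583984375), (41.41144943237305, 44.284454345703125), 0.4246211647987366)
glass_bottle 0.66 0.1340368630366974 ((538.3170776367188, -252.90696716308594), (48.88798522949219, 50.248538970947266), 85.72035217285156)
round_tin 0.8 0.02726884583465685 ((521.4111938476562, -191.05264282226562), (32.0888671875, 30.976024627685547), 46.218170166015625)
square_tin 0.94 0.026448060287847908 ((518.5022583007812, -318.375244140625), (27.015104293823242, 34.863990783691406), 78.32524108886719)
backwall ((619.6591186523438, -254.8536376953125), (18.434188842773438, 182.25375366210938), 0.39022400975227356)
```

View pics/w0.png

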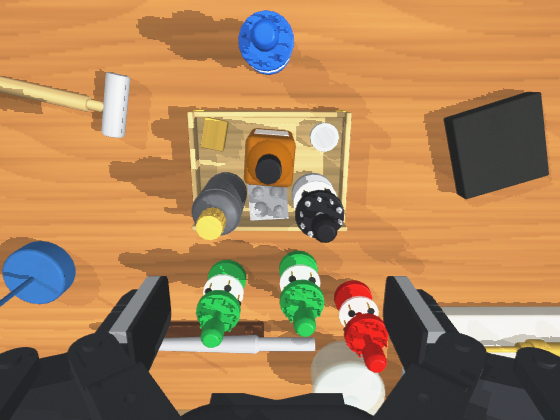

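servo_tool:
  commands:
    - {"ax": 0, "ay": 0, "az": 0, "tx": -0.1, "ty": 0.1, "tz": 0.05, "grip": -1}
    - {"ax": 0, "ay": 0, "az": 0, "tx": -0.177, "ty": 0.174, "tz": 0.15, "grip": -1}
    - {"ax": 0, "ay": 0, "az": 0, "tx": -0.177, "ty": 0.174, "tz": 0.25, "grip": -1}
    - {"ax": 0, "ay": 0, "az": 0, "tx": -0.177, "ty": 0.174, "tz": 0.35, "grip": -1}
    - {"ax": 0, "ay": 0, "az": 0, "tx": -0.177, "ty": 0.174, "tz": 0.4, "grip": -1}

```text
clock: 4.25
ee_pos: [0.5914, -0.1983, 0.1726]
eef_rot: [-0.002, 1.0, 0.0, -0.001]
ft_force: [-0.3, -0.5, 0.1]
gripper_width: 1.001
finger_force: 0.0
```

servo_tool:
  commands:
    - {"ax": 0, "ay": 0, "az": 0, "tx": 0, "ty": 0, "tz": 0.06, "grip": -1}
    - {"ax": 0, "ay": 0, "az": 0, "tx": 0, "ty": 0, "tz": 0.12, "grip": -1}
    - {"ax": 0, "ay": 0, "az": 0, "tx": 0, "ty": 0, "tz": 0.18, "grip": -1}
    - {"ax": 0, "ay": 0, "az": 0, "tx": 0, "ty": 0, "tz": 0.22, "grip": -1}
    - {"ax": 0, "ay": 0, "az": 0, "tx": 0, "ty": 0, "tz": 0.247, "grip": -1}

```text
clock: 4.75
ee_pos: [0.5918, -0.2002, 0.1121]
eef_rot: [-0.001, 1.0, 0.0, -0.0]
ft_force: [-0.4, -0.1, -0.2]
gripper_width: 0.999
finger_force: 0.0
```

servo_tool:
  commands:
    - {"ax": 0, "ay": 0, "az": 0, "tx": 0, "ty": 0, "tz": 0, "grip": -1}
    - {"ax": 0, "ay": 0, "az": 0, "tx": 0, "ty": 0, "tz": 0, "grip": -1}

```text
clock: 4.95
ee_pos: [0.5923, -0.2003, 0.1135]
eef_rot: [-0.001, 1.0, -0.0, 0.0]
ft_force: [0.2, -0.5, 0.5]
gripper_width: 0.997
finger_force: 0.0
```

servo_tool:
  commands:
    - {"ax": 0, "ay": 0, "az": 0, "tx": 0, "ty": -0.005, "tz": 0, "grip": -1}
    - {"ax": 0, "ay": 0, "az": 0, "tx": 0, "ty": -0.005, "tz": 0, "grip": 0.2}
    - {"ax": 0, "ay": 0, "az": 0, "tx": 0, "ty": -0.005, "tz": 0, "grip": 1}
    - {"ax": 0, "ay": 0, "az": 0, "tx": 0, "ty": -0.005, "tz": 0, "grip": 1}
    - {"ax": 0, "ay": 0, "az": 0, "tx": 0, "ty": -0.005, "tz": 0, "grip": 1}

```text
clock: 5.45
ee_pos: [0.5921, -0.2014, 0.1132]
eef_rot: [-0.001, 1.0, -0.0, 0.0]
ft_force: [0.3, -0.0, -0.3]
gripper_width: 0.332
finger_force: 0.0
```

servo_tool:
  commands:
    - {"ax": 0, "ay": 0, "az": 0, "tx": 0, "ty": 0, "tz": 0, "grip": 1}
    - {"ax": 0, "ay": 0, "az": 0, "tx": 0, "ty": 0, "tz": 0, "grip": 1}
    - {"ax": 0, "ay": 0, "az": 0, "tx": 0, "ty": 0, "tz": 0, "grip": 1}

```text
clock: 5.75
ee_pos: [0.592, -0.2014, 0.1131]
eef_rot: [-0.001, 1.0, -0.0, -0.0]
ft_force: [0.1, 0.5, 0.7]
gripper_width: 0.002
finger_force: 0.0
```

```bash
python3 - <<'E'
from h import *
s=arm.read_state(); p,d=arm.snapshot("wrist"); X=cloud("wrist",d,s); q,_=arm.snapshot("side")
cv2.imwrite("pics/w1.png",np.hstack([cv2.resize(p,(400,300)),cv2.resize(q[60:210,220:420],(400,300))]))
print(s["gripper_width"],s["finger_force"],s["ft_force"])
E
```

```text
0.0021321211037937204 0.0 [0.1135067  0.46814234 0.7115261 ]
```

View pics/w1.png

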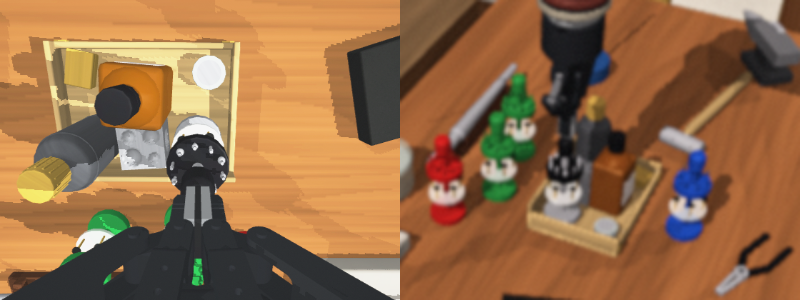

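```bash
python3 - <<'E'
from h import *
s=arm.read_state(); p,d=arm.snapshot("wrist"); X=cloud("wrist",d,s)
cv2.imwrite("pics/w2.png",cv2.resize(p[180:420,180:400],(550,600)))
for v in range(190,300,8): print(v,[(X[v,u]*1000).round().astype(int).tolist() for u in (266,278,290)])
p,d=arm.snapshot("top"); X=cloud("top",d); cv2.imwrite("pics/t2.png",p[150:280,340:520])
k=(X[...,2]>.1)&(abs(X[...,0]-.59)<.06)&(abs(X[...,1]+.2)<.06)
print(k.sum(), (X[k].max(0)*1000).round())
E
```

```text
190 [[567, -208, 92], [566, -201, 96], [568, -194, 90]]
198 [[571, -208, 98], [571, -201, 98], [570, -194, 99]]
206 [[575, -208, 97], [575, -201, 99], [575, -194, 98]]
214 [[580, -208, 98], [580, -201, 99], [579, -194, 99]]
222 [[584, -208, 99], [584, -201, 99], [584, -194, 99]]
230 [[589, -208, 99], [587, -201, 103], [589, -194, 100]]
238 [[582, -207, 128], [581, -201, 130], [583, -195, 125]]
246 [[582, -207, 137], [581, -201, 139], [584, -195, 134]]
254 [[583, -206, 143], [583, -201, 143], [584, -196, 141]]
262 [[580, -206, 157], [581, -201, 157], [580, -196, 157]]
270 [[580, -206, 164], [580, -201, 165], [581, -196, 163]]
278 [[581, -206, 169], [581, -201, 169], [580, -197, 170]]
286 [[580, -205, 176], [580, -201, 176], [581, -197, 175]]
294 [[580, -205, 181], [580, -201, 181], [580, -197, 181]]
14259 [ 650. -140.  594.]
```

View pics/w2.png

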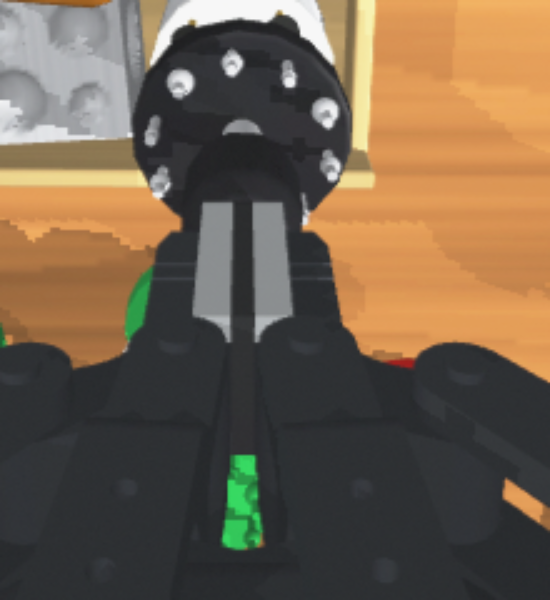

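```bash
python3 - <<'E'
from h import *
X=np.load("w0.npy"); k=(X[...,2]>.2)&(X[...,2]<.5)
q=X[k]; print(k.sum(), "lowest finger z rel TCP", np.sort(q[:,2]-.2747)[[0,20,100,300]].round(4), q[np.argsort(q[:,2])[:200]].mean(0))
for v,u in [(285,118),(300,130),(320,140),(285,150),(285,160),(285,395),(285,410),(320,420)]: print(v,u,(X[v,u]-[.5473,-.2454,.2747]).round(3))
s=arm.read_state(); print(s["ee_pos"],s["joints"],s["gripper_width"])
E
```

```text
36419 lowest finger z rel TCP [0.0506 0.0517 0.053  0.0553] [ 0.54649222 -0.24523216  0.32760131]
285 118 [ 0.181 -0.221 -0.274]
300 130 [-0.012 -0.049  0.072]
320 140 [-0.01  -0.043  0.081]
285 150 [-0.011 -0.046  0.062]
285 160 [-0.01  -0.043  0.059]
285 395 [-0.012  0.043  0.062]
285 410 [-0.012  0.048  0.062]
320 420 [-0.012  0.043  0.084]
[ 0.59209215 -0.20141881  0.11309217] [-0.23179958  0.38064728  0.62128496  1.65492801 -0.23581459  1.18198932
  2.01770859] 0.0026375465496414657
```

servo_tool:
  commands:
    - {"ax": 0, "ay": 0, "az": 0, "tx": 0, "ty": 0, "tz": -0.06, "grip": 1}
    - {"ax": 0, "ay": 0, "az": 0, "tx": 0, "ty": 0, "tz": -0.12, "grip": 1}
    - {"ax": 0, "ay": 0, "az": 0, "tx": 0, "ty": 0, "tz": -0.2, "grip": 1}
    - {"ax": 0, "ay": 0, "az": 0, "tx": 0, "ty": 0, "tz": -0.2, "grip": 1}
    - {"ax": 0, "ay": 0, "az": 0, "tx": 0, "ty": 0, "tz": -0.2, "grip": 1}

```text
clock: 6.45
ee_pos: [0.5926, -0.2016, 0.1643]
eef_rot: [-0.001, 1.0, -0.0, 0.001]
ft_force: [-0.1, -0.4, -0.3]
gripper_width: -0.001
finger_force: 0.0
```

```bash
python3 - <<'E'
from h import *
s=arm.read_state(); p,d=arm.snapshot("wrist"); X=cloud("wrist",d,s); e=np.array(s["ee_pos"]); print(e,s["gripper_width"])
k=(X[...,2]-e[2]>.0)&(X[...,2]-e[2]<.2)&(abs(X[...,1]-e[1])<.04)&(d>0)
q=X[k]-e; print(k.sum(), np.sort(q[:,2])[[0,5,20,100,300]].round(4), "x front",np.percentile(q[q[:,2]<.06,0],[2,50]), "y", np.percentile(q[q[:,2]<.06,1],[1,50,99]))
k=(X[...,2]>.125)&(X[...,2]<.155)&(abs(X[...,0]-.59)<.05)&(abs(X[...,1]+.2)<.04)
q=X[k]; c,r=cv2.minEnclosingCircle((q[q[:,2]>.141][:,:2]*1000).astype(np.float32)); print("bur knob",c,r,np.percentile(q[:,2],98))
E
```

```text
[ 0.59263996 -0.20161534  0.16430853] -0.0009968473892705619
33834 [0.0408 0.042  0.0427 0.045  0.048 ] x front [-0.01220529 -0.01121458] y [-1.34570146e-02 -9.25890851e-05  1.29490791e-02]
bur knob (591.4609985351562, -201.83499145507812) 11.42329216003418 0.1476318964200465
```

servo_tool:
  commands:
    - {"ax": 0, "ay": 0, "az": 0, "tx": 0, "ty": 0, "tz": 0, "grip": -1}
    - {"ax": 0, "ay": 0, "az": 0, "tx": 0, "ty": 0, "tz": 0, "grip": -1}
    - {"ax": 0, "ay": 0, "az": 0, "tx": 0, "ty": 0, "tz": 0, "grip": -1}
    - {"ax": 0, "ay": 0, "az": 0, "tx": 0, "ty": 0, "tz": 0, "grip": -1}
    - {"ax": 0, "ay": 0, "az": 0, "tx": 0.003, "ty": 0, "tz": 0, "grip": -1}

```text
clock: 7.0
ee_pos: [0.5913, -0.2014, 0.1629]
eef_rot: [-0.001, 1.0, -0.0, -0.0]
ft_force: [-0.6, 0.3, 0.2]
gripper_width: 0.849
finger_force: 0.0
```

servo_tool:
  commands:
    - {"ax": 0, "ay": 0, "az": 0, "tx": 0, "ty": 0, "tz": 0.0, "grip": -1}
    - {"ax": 0, "ay": 0, "az": 0, "tx": 0, "ty": 0, "tz": 0.06, "grip": -1}
    - {"ax": 0, "ay": 0, "az": 0, "tx": 0, "ty": 0, "tz": 0.12, "grip": -1}
    - {"ax": 0, "ay": 0, "az": 0, "tx": 0, "ty": 0, "tz": 0.18, "grip": -1}
    - {"ax": 0, "ay": 0, "az": 0, "tx": 0, "ty": 0, "tz": 0.24, "grip": -1}

```text
clock: 7.5
ee_pos: [0.5907, -0.2012, 0.101]
eef_rot: [-0.001, 1.0, 0.0, -0.001]
ft_force: [0.0, -0.0, 0.4]
gripper_width: 0.997
finger_force: 0.0
```

servo_tool:
  commands:
    - {"ax": 0, "ay": 0, "az": 0, "tx": 0, "ty": 0, "tz": 0.05, "grip": -1}
    - {"ax": 0, "ay": 0, "az": 0, "tx": 0, "ty": 0, "tz": 0.1, "grip": -1}
    - {"ax": 0, "ay": 0, "az": 0, "tx": 0, "ty": 0, "tz": 0.117, "grip": -1}
    - {"ax": 0, "ay": 0, "az": 0, "tx": 0, "ty": 0, "tz": 0.117, "grip": -1}
    - {"ax": 0, "ay": 0, "az": 0, "tx": 0, "ty": 0, "tz": 0.117, "grip": -1}

```text
clock: 8.0
ee_pos: [0.5917, -0.2016, 0.0743]
eef_rot: [-0.001, 1.0, -0.0, 0.0]
ft_force: [0.2, 0.3, 1.5]
gripper_width: 1.0
finger_force: 0.0
```

Close and test.

servo_tool:
  commands:
    - {"ax": 0, "ay": 0, "az": 0, "tx": 0, "ty": 0, "tz": 0, "grip": 0.2}
    - {"ax": 0, "ay": 0, "az": 0, "tx": 0, "ty": 0, "tz": 0, "grip": 0.2}
    - {"ax": 0, "ay": 0, "az": 0, "tx": 0, "ty": 0, "tz": 0, "grip": 0.2}
    - {"ax": 0, "ay": 0, "az": 0, "tx": 0, "ty": 0, "tz": 0, "grip": 0.3}
    - {"ax": 0, "ay": 0, "az": 0, "tx": 0, "ty": 0, "tz": 0, "grip": 0.35}

```text
clock: 8.5
ee_pos: [0.5914, -0.2014, 0.0739]
eef_rot: [-0.001, 1.0, 0.0, 0.0]
ft_force: [-0.2, 0.5, 0.1]
gripper_width: 0.324
finger_force: 0.0
```

servo_tool:
  commands:
    - {"ax": 0, "ay": 0, "az": 0, "tx": 0, "ty": 0, "tz": 0, "grip": 1}
    - {"ax": 0, "ay": 0, "az": 0, "tx": 0, "ty": 0, "tz": 0, "grip": 1}
    - {"ax": 0, "ay": 0, "az": 0, "tx": 0, "ty": 0, "tz": 0, "grip": 1}
    - {"ax": 0, "ay": 0, "az": 0, "tx": 0, "ty": 0, "tz": 0, "grip": 1}
    - {"ax": 0, "ay": 0, "az": 0, "tx": 0, "ty": 0, "tz": 0, "grip": 1}

```text
clock: 9.0
ee_pos: [0.5915, -0.2016, 0.0741]
eef_rot: [-0.001, 1.0, -0.0, 0.0]
ft_force: [-0.8, -0.5, 4.3]
gripper_width: 0.254
finger_force: 58.6
```

```bash
python3 - <<'E'
from h import *
s=arm.read_state(); p,d=arm.snapshot("wrist"); cv2.imwrite("pics/w3.png",p[120:420,80:480])
print(s["ee_pos"],s["gripper_width"],s["finger_force"],s["ft_force"])
E
```

```text
[ 0.59147493 -0.20157391  0.07405731] 0.25424602636909566 58.562936782836914 [-0.7754535  -0.48710935  4.33187269]
```

View pics/w3.png

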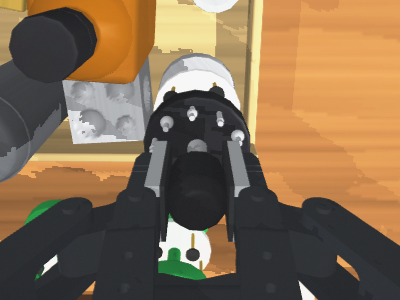

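servo_tool:
  commands:
    - {"ax": 0, "ay": 0, "az": 0, "tx": 0, "ty": 0, "tz": -0.02, "grip": 1}
    - {"ax": 0, "ay": 0, "az": 0, "tx": 0, "ty": 0, "tz": -0.08, "grip": 1}
    - {"ax": 0, "ay": 0, "az": 0, "tx": 0, "ty": 0, "tz": -0.17, "grip": 1}
    - {"ax": 0, "ay": 0, "az": 0, "tx": 0, "ty": 0, "tz": -0.27, "grip": 1}
    - {"ax": 0, "ay": 0, "az": 0, "tx": 0, "ty": 0, "tz": -0.34, "grip": 1}

```text
clock: 9.55
ee_pos: [0.5916, -0.2016, 0.1613]
eef_rot: [-0.001, 1.0, -0.0, 0.001]
ft_force: [0.6, 0.1, -1.9]
gripper_width: 0.249
finger_force: 58.8
```

servo_tool:
  commands:
    - {"ax": 0, "ay": 0, "az": 0, "tx": 0, "ty": 0.04, "tz": -0.02, "grip": 1}
    - {"ax": 0, "ay": 0, "az": 0, "tx": 0, "ty": 0.11, "tz": -0.02, "grip": 1}
    - {"ax": 0, "ay": 0, "az": 0, "tx": 0, "ty": 0.21, "tz": -0.02, "grip": 1}
    - {"ax": 0, "ay": 0, "az": 0, "tx": 0, "ty": 0.33, "tz": -0.02, "grip": 1}
    - {"ax": 0, "ay": 0, "az": 0, "tx": 0, "ty": 0.45, "tz": -0.02, "grip": 1}

```text
clock: 10.05
ee_pos: [0.5904, -0.087, 0.1633]
eef_rot: [-0.001, 1.0, 0.0, -0.001]
ft_force: [-0.5, 0.9, -3.3]
gripper_width: 0.252
finger_force: 58.8
```

servo_tool:
  commands:
    - {"ax": 0, "ay": 0, "az": 0, "tx": 0, "ty": 0.12, "tz": 0, "grip": 1}
    - {"ax": 0, "ay": 0, "az": 0, "tx": -0.02, "ty": 0.24, "tz": 0, "grip": 1}
    - {"ax": 0, "ay": 0, "az": 0, "tx": -0.04, "ty": 0.36, "tz": 0, "grip": 1}
    - {"ax": 0, "ay": 0, "az": 0, "tx": -0.06, "ty": 0.48, "tz": 0, "grip": 1}
    - {"ax": 0, "ay": 0, "az": 0, "tx": -0.08, "ty": 0.6, "tz": 0, "grip": 1}

```text
clock: 10.55
ee_pos: [0.6102, 0.0633, 0.1634]
eef_rot: [-0.001, 1.0, 0.0, -0.001]
ft_force: [0.4, -0.4, -2.3]
gripper_width: 0.252
finger_force: 58.9
```

servo_tool:
  commands:
    - {"ax": 0, "ay": 0, "az": 0, "tx": 0, "ty": 0.12, "tz": 0, "grip": 1}
    - {"ax": 0, "ay": 0, "az": 0, "tx": 0, "ty": 0.24, "tz": 0, "grip": 1}
    - {"ax": 0, "ay": 0, "az": 0, "tx": 0, "ty": 0.36, "tz": 0, "grip": 1}
    - {"ax": 0, "ay": 0, "az": 0, "tx": 0, "ty": 0.46, "tz": 0, "grip": 1}
    - {"ax": 0, "ay": 0, "az": 0, "tx": 0, "ty": 0.54, "tz": 0, "grip": 1}

```text
clock: 11.05
ee_pos: [0.6096, 0.1989, 0.1632]
eef_rot: [-0.002, 1.0, 0.0, -0.001]
ft_force: [-0.1, 0.4, -2.4]
gripper_width: 0.252
finger_force: 58.8
```

servo_tool:
  commands:
    - {"ax": 0, "ay": 0, "az": 0, "tx": 0, "ty": 0.08, "tz": 0, "grip": 1}
    - {"ax": 0, "ay": 0, "az": 0, "tx": 0, "ty": 0.15, "tz": 0, "grip": 1}
    - {"ax": 0, "ay": 0, "az": 0, "tx": 0, "ty": 0.2, "tz": 0, "grip": 1}
    - {"ax": 0, "ay": 0, "az": 0, "tx": 0, "ty": 0.22, "tz": 0, "grip": 1}
    - {"ax": 0, "ay": 0, "az": 0, "tx": 0, "ty": 0.22, "tz": 0, "grip": 1}

```text
clock: 11.55
ee_pos: [0.6107, 0.2514, 0.1636]
eef_rot: [-0.001, 1.0, -0.0, -0.0]
ft_force: [0.0, -0.4, -2.8]
gripper_width: 0.251
finger_force: 58.8
```

servo_tool:
  commands:
    - {"ax": 0, "ay": 0, "az": 0, "tx": 0, "ty": 0.05, "tz": 0, "grip": 1}
    - {"ax": 0, "ay": 0, "az": 0, "tx": 0, "ty": 0.1, "tz": 0.04, "grip": 1}
    - {"ax": 0, "ay": 0, "az": 0, "tx": 0, "ty": 0.1, "tz": 0.12, "grip": 1}
    - {"ax": 0, "ay": 0, "az": 0, "tx": 0, "ty": 0.1, "tz": 0.2, "grip": 1}
    - {"ax": 0, "ay": 0, "az": 0, "tx": 0, "ty": 0.1, "tz": 0.28, "grip": 1}

```text
clock: 12.05
ee_pos: [0.6103, 0.277, 0.0922]
eef_rot: [-0.001, 1.0, 0.0, -0.0]
ft_force: [0.6, -0.9, -2.6]
gripper_width: 0.254
finger_force: 59.0
```

servo_tool:
  commands:
    - {"ax": 0, "ay": 0, "az": 0, "tx": 0, "ty": 0, "tz": 0.03, "grip": 1}
    - {"ax": 0, "ay": 0, "az": 0, "tx": 0, "ty": 0, "tz": 0.055, "grip": 1}
    - {"ax": 0, "ay": 0, "az": 0, "tx": 0, "ty": 0, "tz": 0.075, "grip": 1}
    - {"ax": 0, "ay": 0, "az": 0, "tx": 0, "ty": 0, "tz": 0.085, "grip": 1}
    - {"ax": 0, "ay": 0, "az": 0, "tx": 0, "ty": 0, "tz": 0.088, "grip": 1}

```text
clock: 12.55
ee_pos: [0.611, 0.2762, 0.0721]
eef_rot: [-0.001, 1.0, 0.0, 0.0]
ft_force: [-0.3, 0.8, -2.5]
gripper_width: 0.252
finger_force: 58.9
```

servo_tool:
  commands:
    - {"ax": 0, "ay": 0, "az": 0, "tx": 0, "ty": 0, "tz": 0.002, "grip": 1}
    - {"ax": 0, "ay": 0, "az": 0, "tx": 0, "ty": 0, "tz": 0.004, "grip": 1}
    - {"ax": 0, "ay": 0, "az": 0, "tx": 0, "ty": 0, "tz": 0.004, "grip": 1}
    - {"ax": 0, "ay": 0, "az": 0, "tx": 0, "ty": 0, "tz": 0.004, "grip": 1}

```text
clock: 12.95
ee_pos: [0.6108, 0.2762, 0.071]
eef_rot: [-0.001, 1.0, 0.0, 0.0]
ft_force: [0.3, -0.4, -2.2]
gripper_width: 0.251
finger_force: 58.9
```

servo_tool:
  commands:
    - {"ax": 0, "ay": 0, "az": 0, "tx": 0, "ty": 0, "tz": 0.002, "grip": 1}
    - {"ax": 0, "ay": 0, "az": 0, "tx": 0, "ty": 0, "tz": 0.004, "grip": 1}
    - {"ax": 0, "ay": 0, "az": 0, "tx": 0, "ty": 0, "tz": 0.004, "grip": 1}

```text
clock: 13.25
ee_pos: [0.6107, 0.2761, 0.0697]
eef_rot: [-0.001, 1.0, -0.0, -0.0]
ft_force: [0.3, 0.9, -1.9]
gripper_width: 0.25
finger_force: 58.9
```

servo_tool:
  commands:
    - {"ax": 0, "ay": 0, "az": 0, "tx": 0, "ty": 0, "tz": 0.002, "grip": 1}
    - {"ax": 0, "ay": 0, "az": 0, "tx": 0, "ty": 0, "tz": 0.002, "grip": 1}
    - {"ax": 0, "ay": 0, "az": 0, "tx": 0, "ty": 0, "tz": 0.002, "grip": 1}

```text
clock: 13.55
ee_pos: [0.6107, 0.2761, 0.0693]
eef_rot: [-0.001, 1.0, -0.0, -0.0]
ft_force: [-0.3, 0.5, -2.3]
gripper_width: 0.25
finger_force: 58.9
```

servo_tool:
  commands:
    - {"ax": 0, "ay": 0, "az": 0, "tx": 0, "ty": 0, "tz": 0.002, "grip": 1}
    - {"ax": 0, "ay": 0, "az": 0, "tx": 0, "ty": 0, "tz": 0.002, "grip": 1}
    - {"ax": 0, "ay": 0, "az": 0, "tx": 0, "ty": 0, "tz": 0.002, "grip": 1}

```text
clock: 13.85
ee_pos: [0.6109, 0.2762, 0.0691]
eef_rot: [-0.001, 1.0, 0.0, 0.0]
ft_force: [0.3, 0.1, 1.2]
gripper_width: 0.248
finger_force: 59.3
```

servo_tool:
  commands:
    - {"ax": 0, "ay": 0, "az": 0, "tx": 0, "ty": 0, "tz": 0, "grip": 0.3}
    - {"ax": 0, "ay": 0, "az": 0, "tx": 0, "ty": 0, "tz": 0, "grip": -0.2}
    - {"ax": 0, "ay": 0, "az": 0, "tx": 0, "ty": 0, "tz": 0, "grip": -1}
    - {"ax": 0, "ay": 0, "az": 0, "tx": 0, "ty": 0, "tz": 0, "grip": -1}
    - {"ax": 0, "ay": 0, "az": 0, "tx": 0, "ty": 0, "tz": 0, "grip": -1}

```text
clock: 14.35
ee_pos: [0.6108, 0.2761, 0.0688]
eef_rot: [-0.001, 1.0, -0.0, 0.0]
ft_force: [-0.2, -0.7, -0.3]
gripper_width: 0.988
finger_force: 0.0
```

servo_tool:
  commands:
    - {"ax": 0, "ay": 0, "az": 0, "tx": 0, "ty": 0, "tz": 0, "grip": -1}
    - {"ax": 0, "ay": 0, "az": 0, "tx": 0, "ty": 0, "tz": 0, "grip": -1}
    - {"ax": 0, "ay": 0, "az": 0, "tx": 0, "ty": 0, "tz": -0.05, "grip": -1}
    - {"ax": 0, "ay": 0, "az": 0, "tx": 0, "ty": 0, "tz": -0.2, "grip": -1}
    - {"ax": 0, "ay": 0, "az": 0, "tx": 0, "ty": 0, "tz": -0.36, "grip": -1}

```text
clock: 14.85
ee_pos: [0.6101, 0.2757, 0.1598]
eef_rot: [-0.001, 1.0, -0.001, -0.001]
ft_force: [0.7, 0.8, 0.0]
gripper_width: 0.999
finger_force: 0.0
```

servo_tool:
  commands:
    - {"ax": 0, "ay": 0, "az": 0, "tx": 0.0, "ty": -0.19, "tz": -0.04, "grip": -1}
    - {"ax": 0, "ay": 0, "az": 0, "tx": 0.04, "ty": -0.38, "tz": -0.04, "grip": -1}
    - {"ax": 0, "ay": 0, "az": 0, "tx": 0.08, "ty": -0.57, "tz": -0.04, "grip": -1}
    - {"ax": 0, "ay": 0, "az": 0, "tx": 0.12, "ty": -0.76, "tz": -0.04, "grip": -1}
    - {"ax": 0, "ay": 0, "az": 0, "tx": 0.16, "ty": -0.95, "tz": -0.04, "grip": -1}

```text
clock: 15.35
ee_pos: [0.5706, 0.0366, 0.17]
eef_rot: [-0.001, 1.0, 0.0, 0.001]
ft_force: [0.6, -0.9, 0.4]
gripper_width: 0.999
finger_force: 0.0
```

servo_tool:
  commands:
    - {"ax": 0, "ay": 0, "az": 0, "tx": 0.04, "ty": -0.19, "tz": 0, "grip": -1}
    - {"ax": 0, "ay": 0, "az": 0, "tx": 0.08, "ty": -0.38, "tz": 0, "grip": -1}
    - {"ax": 0, "ay": 0, "az": 0, "tx": 0.12, "ty": -0.57, "tz": 0, "grip": -1}
    - {"ax": 0, "ay": 0, "az": 0, "tx": 0.13, "ty": -0.76, "tz": 0, "grip": -1}
    - {"ax": 0, "ay": 0, "az": 0, "tx": 0.13, "ty": -0.92, "tz": 0, "grip": -1}

```text
clock: 15.85
ee_pos: [0.5382, -0.1944, 0.1704]
eef_rot: [0.0, 1.0, 0.0, 0.001]
ft_force: [0.4, 0.7, 0.3]
gripper_width: 0.999
finger_force: 0.0
```

servo_tool:
  commands:
    - {"ax": 0, "ay": 0, "az": 0, "tx": 0, "ty": -0.15, "tz": 0, "grip": -1}
    - {"ax": 0, "ay": 0, "az": 0, "tx": 0, "ty": -0.24, "tz": 0, "grip": -1}
    - {"ax": 0, "ay": 0, "az": 0, "tx": 0, "ty": -0.248, "tz": 0, "grip": -1}
    - {"ax": 0, "ay": 0, "az": 0, "tx": 0, "ty": -0.248, "tz": 0, "grip": -1}
    - {"ax": 0, "ay": 0, "az": 0, "tx": 0, "ty": -0.248, "tz": 0, "grip": -1}

```text
clock: 16.35
ee_pos: [0.5393, -0.252, 0.1691]
eef_rot: [-0.001, 1.0, 0.0, 0.0]
ft_force: [-0.3, 0.4, 0.1]
gripper_width: 1.002
finger_force: 0.0
```

servo_tool:
  commands:
    - {"ax": 0, "ay": 0, "az": 0, "tx": 0.004, "ty": -0.005, "tz": 0.08, "grip": -1}
    - {"ax": 0, "ay": 0, "az": 0, "tx": 0.004, "ty": -0.005, "tz": 0.16, "grip": -1}
    - {"ax": 0, "ay": 0, "az": 0, "tx": 0.004, "ty": -0.005, "tz": 0.24, "grip": -1}
    - {"ax": 0, "ay": 0, "az": 0, "tx": 0.004, "ty": -0.005, "tz": 0.32, "grip": -1}
    - {"ax": 0, "ay": 0, "az": 0, "tx": 0.004, "ty": -0.005, "tz": 0.38, "grip": -1}

```text
clock: 16.85
ee_pos: [0.5381, -0.2528, 0.0728]
eef_rot: [-0.002, 1.0, 0.001, -0.0]
ft_force: [-0.1, 1.0, 0.7]
gripper_width: 1.004
finger_force: 0.0
```

servo_tool:
  commands:
    - {"ax": 0, "ay": 0, "az": 0, "tx": 0, "ty": 0, "tz": 0.032, "grip": 0}
    - {"ax": 0, "ay": 0, "az": 0, "tx": 0, "ty": 0, "tz": 0.032, "grip": 0.2}
    - {"ax": 0, "ay": 0, "az": 0, "tx": 0, "ty": 0, "tz": 0.032, "grip": 0.2}
    - {"ax": 0, "ay": 0, "az": 0, "tx": 0, "ty": 0, "tz": 0.032, "grip": 0.3}
    - {"ax": 0, "ay": 0, "az": 0, "tx": 0, "ty": 0, "tz": 0.032, "grip": 0.35}

```text
clock: 17.35
ee_pos: [0.5384, -0.2549, 0.0666]
eef_rot: [-0.001, 1.0, -0.0, 0.001]
ft_force: [0.5, 0.0, 0.7]
gripper_width: 0.325
finger_force: 0.0
```

servo_tool:
  commands:
    - {"ax": 0, "ay": 0, "az": 0, "tx": 0, "ty": 0, "tz": 0, "grip": 0.4}
    - {"ax": 0, "ay": 0, "az": 0, "tx": 0, "ty": 0, "tz": 0, "grip": 1}
    - {"ax": 0, "ay": 0, "az": 0, "tx": 0, "ty": 0, "tz": 0, "grip": 1}
    - {"ax": 0, "ay": 0, "az": 0, "tx": 0, "ty": 0, "tz": 0, "grip": 1}
    - {"ax": 0, "ay": 0, "az": 0, "tx": 0, "ty": 0, "tz": 0, "grip": 1}

```text
clock: 17.85
ee_pos: [0.5383, -0.2546, 0.0664]
eef_rot: [-0.001, 1.0, 0.0, 0.0]
ft_force: [-0.4, 2.5, 5.5]
gripper_width: 0.263
finger_force: 58.7
```

servo_tool:
  commands:
    - {"ax": 0, "ay": 0, "az": 0, "tx": 0, "ty": 0.003, "tz": -0.02, "grip": 1}
    - {"ax": 0, "ay": 0, "az": 0, "tx": 0, "ty": 0.003, "tz": -0.08, "grip": 1}
    - {"ax": 0, "ay": 0, "az": 0, "tx": 0, "ty": 0.003, "tz": -0.17, "grip": 1}
    - {"ax": 0, "ay": 0, "az": 0, "tx": 0, "ty": 0.003, "tz": -0.27, "grip": 1}
    - {"ax": 0, "ay": 0, "az": 0, "tx": 0, "ty": 0.003, "tz": -0.334, "grip": 1}

```text
clock: 18.35
ee_pos: [0.5383, -0.2546, 0.152]
eef_rot: [-0.0, 1.0, -0.0, 0.001]
ft_force: [-0.2, -0.0, -2.7]
gripper_width: 0.264
finger_force: 58.9
```

servo_tool:
  commands:
    - {"ax": 0, "ay": 0, "az": 0, "tx": 0, "ty": 0.04, "tz": 0, "grip": 1}
    - {"ax": 0, "ay": 0, "az": 0, "tx": 0, "ty": 0.11, "tz": 0, "grip": 1}
    - {"ax": 0, "ay": 0, "az": 0, "tx": 0, "ty": 0.21, "tz": 0, "grip": 1}
    - {"ax": 0, "ay": 0, "az": 0, "tx": 0, "ty": 0.33, "tz": 0, "grip": 1}
    - {"ax": 0, "ay": 0, "az": 0, "tx": 0, "ty": 0.45, "tz": 0, "grip": 1}

```text
clock: 18.85
ee_pos: [0.5369, -0.1396, 0.1482]
eef_rot: [-0.001, 1.0, 0.0, -0.001]
ft_force: [0.4, 0.6, -1.2]
gripper_width: 0.259
finger_force: 58.9
```

servo_tool:
  commands:
    - {"ax": 0, "ay": 0, "az": 0, "tx": 0, "ty": 0.14, "tz": 0, "grip": 1}
    - {"ax": 0, "ay": 0, "az": 0, "tx": 0, "ty": 0.28, "tz": 0, "grip": 1}
    - {"ax": 0, "ay": 0, "az": 0, "tx": 0, "ty": 0.42, "tz": 0, "grip": 1}
    - {"ax": 0, "ay": 0, "az": 0, "tx": 0, "ty": 0.56, "tz": 0, "grip": 1}
    - {"ax": 0, "ay": 0, "az": 0, "tx": 0, "ty": 0.7, "tz": 0, "grip": 1}

```text
clock: 19.35
ee_pos: [0.5364, 0.0357, 0.1484]
eef_rot: [-0.001, 1.0, -0.0, -0.001]
ft_force: [-0.8, 0.8, -1.3]
gripper_width: 0.264
finger_force: 58.9
```

servo_tool:
  commands:
    - {"ax": 0, "ay": 0, "az": 0, "tx": 0, "ty": 0.14, "tz": 0, "grip": 1}
    - {"ax": 0, "ay": 0, "az": 0, "tx": 0, "ty": 0.28, "tz": 0, "grip": 1}
    - {"ax": 0, "ay": 0, "az": 0, "tx": 0, "ty": 0.42, "tz": 0, "grip": 1}
    - {"ax": 0, "ay": 0, "az": 0, "tx": 0, "ty": 0.56, "tz": 0, "grip": 1}
    - {"ax": 0, "ay": 0, "az": 0, "tx": 0, "ty": 0.68, "tz": 0, "grip": 1}

```text
clock: 19.85
ee_pos: [0.5358, 0.2061, 0.1481]
eef_rot: [-0.001, 1.0, -0.0, -0.001]
ft_force: [0.2, 0.4, -1.7]
gripper_width: 0.259
finger_force: 58.9
```

servo_tool:
  commands:
    - {"ax": 0, "ay": 0, "az": 0, "tx": 0, "ty": 0.1, "tz": 0, "grip": 1}
    - {"ax": 0, "ay": 0, "az": 0, "tx": 0, "ty": 0.18, "tz": 0, "grip": 1}
    - {"ax": 0, "ay": 0, "az": 0, "tx": 0, "ty": 0.22, "tz": 0, "grip": 1}
    - {"ax": 0, "ay": 0, "az": 0, "tx": 0, "ty": 0.23, "tz": 0, "grip": 1}
    - {"ax": 0, "ay": 0, "az": 0, "tx": 0, "ty": 0.23, "tz": 0, "grip": 1}

```text
clock: 20.35
ee_pos: [0.5373, 0.2601, 0.1491]
eef_rot: [-0.0, 1.0, -0.0, -0.0]
ft_force: [-0.1, 0.3, -1.2]
gripper_width: 0.262
finger_force: 58.9
```

servo_tool:
  commands:
    - {"ax": 0, "ay": 0, "az": 0, "tx": 0, "ty": 0, "tz": 0.06, "grip": 1}
    - {"ax": 0, "ay": 0, "az": 0, "tx": 0, "ty": 0, "tz": 0.14, "grip": 1}
    - {"ax": 0, "ay": 0, "az": 0, "tx": 0, "ty": 0, "tz": 0.22, "grip": 1}
    - {"ax": 0, "ay": 0, "az": 0, "tx": 0, "ty": 0, "tz": 0.28, "grip": 1}
    - {"ax": 0, "ay": 0, "az": 0, "tx": 0, "ty": 0, "tz": 0.315, "grip": 1}

```text
clock: 20.85
ee_pos: [0.5366, 0.2597, 0.0686]
eef_rot: [0.0, 1.0, -0.001, -0.001]
ft_force: [-0.8, 0.3, -1.5]
gripper_width: 0.26
finger_force: 58.9
```

servo_tool:
  commands:
    - {"ax": 0, "ay": 0, "az": 0, "tx": 0, "ty": 0, "tz": 0.01, "grip": 1}
    - {"ax": 0, "ay": 0, "az": 0, "tx": 0, "ty": 0, "tz": 0.017, "grip": 1}
    - {"ax": 0, "ay": 0, "az": 0, "tx": 0, "ty": 0, "tz": 0.023, "grip": 1}
    - {"ax": 0, "ay": 0, "az": 0, "tx": 0, "ty": 0, "tz": 0.027, "grip": 1}
    - {"ax": 0, "ay": 0, "az": 0, "tx": 0, "ty": 0, "tz": 0.027, "grip": 1}

```text
clock: 21.35
ee_pos: [0.5374, 0.2612, 0.0642]
eef_rot: [-0.001, 1.0, 0.0, 0.0]
ft_force: [0.4, -0.1, -1.9]
gripper_width: 0.258
finger_force: 58.9
```

servo_tool:
  commands:
    - {"ax": 0, "ay": 0, "az": 0, "tx": 0, "ty": 0, "tz": 0.002, "grip": 1}
    - {"ax": 0, "ay": 0, "az": 0, "tx": 0, "ty": 0, "tz": 0.002, "grip": 1}

```text
clock: 21.55
ee_pos: [0.5373, 0.2611, 0.0635]
eef_rot: [-0.001, 1.0, 0.0, 0.0]
ft_force: [-0.2, -0.1, -1.8]
gripper_width: 0.261
finger_force: 58.9
```

servo_tool:
  commands:
    - {"ax": 0, "ay": 0, "az": 0, "tx": 0, "ty": 0, "tz": 0.002, "grip": 1}
    - {"ax": 0, "ay": 0, "az": 0, "tx": 0, "ty": 0, "tz": 0.002, "grip": 1}

```text
clock: 21.75
ee_pos: [0.5373, 0.261, 0.0628]
eef_rot: [-0.001, 1.0, -0.0, -0.0]
ft_force: [0.0, 0.4, -0.9]
gripper_width: 0.263
finger_force: 58.9
```

servo_tool:
  commands:
    - {"ax": 0, "ay": 0, "az": 0, "tx": 0, "ty": 0, "tz": 0.002, "grip": 1}
    - {"ax": 0, "ay": 0, "az": 0, "tx": 0, "ty": 0, "tz": 0.002, "grip": 1}

```text
clock: 21.95
ee_pos: [0.5372, 0.261, 0.0623]
eef_rot: [-0.001, 1.0, -0.0, -0.0]
ft_force: [0.3, -0.7, -1.9]
gripper_width: 0.263
finger_force: 58.9
```

servo_tool:
  commands:
    - {"ax": 0, "ay": 0, "az": 0, "tx": 0, "ty": 0, "tz": 0.002, "grip": 1}
    - {"ax": 0, "ay": 0, "az": 0, "tx": 0, "ty": 0, "tz": 0.002, "grip": 1}

```text
clock: 22.15
ee_pos: [0.5372, 0.261, 0.0617]
eef_rot: [-0.001, 1.0, -0.0, -0.0]
ft_force: [-0.3, -0.3, -1.8]
gripper_width: 0.263
finger_force: 58.9
```

servo_tool:
  commands:
    - {"ax": 0, "ay": 0, "az": 0, "tx": 0, "ty": 0, "tz": 0.002, "grip": 1}
    - {"ax": 0, "ay": 0, "az": 0, "tx": 0, "ty": 0, "tz": 0.002, "grip": 1}

```text
clock: 22.35
ee_pos: [0.5374, 0.261, 0.0614]
eef_rot: [-0.001, 1.0, 0.0, 0.0]
ft_force: [-0.5, 0.3, -0.6]
gripper_width: 0.265
finger_force: 59.1
```

servo_tool:
  commands:
    - {"ax": 0, "ay": 0, "az": 0, "tx": 0, "ty": 0, "tz": 0.002, "grip": 1}
    - {"ax": 0, "ay": 0, "az": 0, "tx": 0, "ty": 0, "tz": 0.002, "grip": 1}

```text
clock: 22.55
ee_pos: [0.5375, 0.2613, 0.0614]
eef_rot: [-0.001, 1.0, 0.0, 0.0]
ft_force: [-1.9, -0.1, 4.8]
gripper_width: 0.266
finger_force: 59.5
```

servo_tool:
  commands:
    - {"ax": 0, "ay": 0, "az": 0, "tx": 0, "ty": 0, "tz": -0.001, "grip": 0.3}
    - {"ax": 0, "ay": 0, "az": 0, "tx": 0, "ty": 0, "tz": -0.001, "grip": -0.2}
    - {"ax": 0, "ay": 0, "az": 0, "tx": 0, "ty": 0, "tz": -0.001, "grip": -1}
    - {"ax": 0, "ay": 0, "az": 0, "tx": 0, "ty": 0, "tz": -0.001, "grip": -1}
    - {"ax": 0, "ay": 0, "az": 0, "tx": 0, "ty": 0, "tz": -0.001, "grip": -1}

```text
clock: 23.05
ee_pos: [0.5372, 0.261, 0.061]
eef_rot: [-0.001, 1.0, -0.0, -0.0]
ft_force: [0.1, 0.6, 0.4]
gripper_width: 0.993
finger_force: 0.0
```

servo_tool:
  commands:
    - {"ax": 0, "ay": 0, "az": 0, "tx": 0, "ty": 0, "tz": 0, "grip": -1}
    - {"ax": 0, "ay": 0, "az": 0, "tx": 0, "ty": 0, "tz": 0, "grip": -1}
    - {"ax": 0, "ay": 0, "az": 0, "tx": 0, "ty": 0, "tz": -0.05, "grip": -1}
    - {"ax": 0, "ay": 0, "az": 0, "tx": 0, "ty": 0, "tz": -0.2, "grip": -1}
    - {"ax": 0, "ay": 0, "az": 0, "tx": 0, "ty": 0, "tz": -0.375, "grip": -1}

```text
clock: 23.55
ee_pos: [0.5364, 0.2604, 0.1555]
eef_rot: [-0.001, 1.0, -0.001, -0.001]
ft_force: [0.8, 0.5, 0.7]
gripper_width: 1.003
finger_force: 0.0
```

servo_tool:
  commands:
    - {"ax": 0, "ay": 0, "az": 0, "tx": 0.0, "ty": -0.19, "tz": -0.02, "grip": -1}
    - {"ax": 0, "ay": 0, "az": 0, "tx": 0, "ty": -0.38, "tz": -0.02, "grip": -1}
    - {"ax": 0, "ay": 0, "az": 0, "tx": -0.03, "ty": -0.57, "tz": -0.02, "grip": -1}
    - {"ax": 0, "ay": 0, "az": 0, "tx": -0.06, "ty": -0.76, "tz": -0.02, "grip": -1}
    - {"ax": 0, "ay": 0, "az": 0, "tx": -0.09, "ty": -0.95, "tz": -0.02, "grip": -1}

```text
clock: 24.05
ee_pos: [0.5603, 0.0217, 0.1612]
eef_rot: [-0.001, 1.0, 0.0, 0.001]
ft_force: [0.8, -0.3, -0.2]
gripper_width: 1.002
finger_force: 0.0
```

servo_tool:
  commands:
    - {"ax": 0, "ay": 0, "az": 0, "tx": -0.03, "ty": -0.19, "tz": 0, "grip": -1}
    - {"ax": 0, "ay": 0, "az": 0, "tx": -0.06, "ty": -0.38, "tz": 0, "grip": -1}
    - {"ax": 0, "ay": 0, "az": 0, "tx": -0.09, "ty": -0.57, "tz": 0, "grip": -1}
    - {"ax": 0, "ay": 0, "az": 0, "tx": -0.12, "ty": -0.76, "tz": 0, "grip": -1}
    - {"ax": 0, "ay": 0, "az": 0, "tx": -0.12, "ty": -0.95, "tz": 0, "grip": -1}

```text
clock: 24.55
ee_pos: [0.5911, -0.2155, 0.1609]
eef_rot: [-0.001, 1.0, -0.0, 0.001]
ft_force: [0.1, -0.4, -0.8]
gripper_width: 1.002
finger_force: 0.0
```

servo_tool:
  commands:
    - {"ax": 0, "ay": 0, "az": 0, "tx": 0, "ty": -0.15, "tz": 0, "grip": -1}
    - {"ax": 0, "ay": 0, "az": 0, "tx": 0, "ty": -0.3, "tz": 0, "grip": -1}
    - {"ax": 0, "ay": 0, "az": 0, "tx": 0, "ty": -0.377, "tz": 0, "grip": -1}
    - {"ax": 0, "ay": 0, "az": 0, "tx": 0, "ty": -0.377, "tz": 0, "grip": -1}
    - {"ax": 0, "ay": 0, "az": 0, "tx": 0, "ty": -0.377, "tz": 0, "grip": -1}

```text
clock: 25.05
ee_pos: [0.5905, -0.3081, 0.1604]
eef_rot: [-0.0, 1.0, 0.0, 0.0]
ft_force: [0.2, 0.7, -1.0]
gripper_width: 1.003
finger_force: 0.0
```

```bash
python3 - <<'E'
from h import *
s=arm.read_state(); p,d=arm.snapshot("top"); cv2.imwrite("pics/t3.png",p); X=cloud("top",d)
print(s["ee_pos"],s["joints"])
k=(X[...,2]>.122)&(X[...,2]<.15)&(X[...,1]>.1); n,l,st,ce=cv2.connectedComponentsWithStats(k.astype(np.uint8))
for i in range(1,n):
    if st[i,4]>30: print(cv2.minEnclosingCircle((X[l==i][:,:2]*1000).astype(np.float32)))
E
```

```text
[ 0.59051779 -0.30811807  0.1604015 ] [-0.08529574  0.44553253  0.68681563  1.49344234 -0.28749649  1.30501279
  2.20064159]
((665.6530151367188, 520.8820190429688), 5.428107738494873)
((611.0968017578125, 274.7506408691406), 11.38741397857666)
((537.4224243164062, 261.8699645996094), 12.100858688354492)
```

View pics/t3.png

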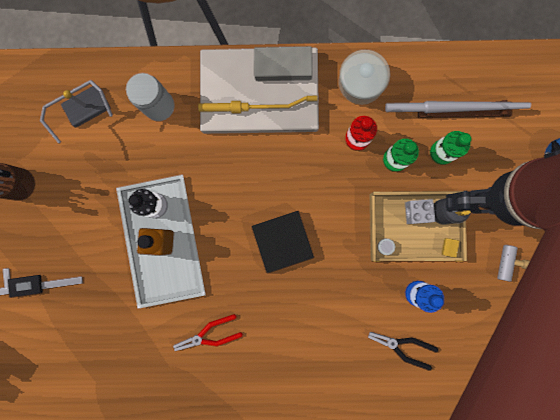

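servo_tool:
  commands:
    - {"ax": 0, "ay": 0, "az": 0, "tx": 0.002, "ty": 0, "tz": 0.08, "grip": -1}
    - {"ax": 0, "ay": 0, "az": 0, "tx": 0.002, "ty": 0, "tz": 0.16, "grip": -1}
    - {"ax": 0, "ay": 0, "az": 0, "tx": 0.002, "ty": 0, "tz": 0.24, "grip": -1}
    - {"ax": 0, "ay": 0, "az": 0, "tx": 0.002, "ty": 0, "tz": 0.32, "grip": -1}
    - {"ax": 0, "ay": 0, "az": 0, "tx": 0.002, "ty": 0, "tz": 0.35, "grip": -1}

```text
clock: 25.6
ee_pos: [0.5898, -0.3055, 0.0706]
eef_rot: [-0.002, 1.0, 0.001, -0.001]
ft_force: [-0.0, 0.4, 0.2]
gripper_width: 1.001
finger_force: 0.0
```

servo_tool:
  commands:
    - {"ax": 0, "ay": 0, "az": 0, "tx": 0, "ty": 0, "tz": 0.02, "grip": 0}
    - {"ax": 0, "ay": 0, "az": 0, "tx": 0, "ty": 0, "tz": 0.02, "grip": 0.2}
    - {"ax": 0, "ay": 0, "az": 0, "tx": 0, "ty": 0, "tz": 0.02, "grip": 0.2}
    - {"ax": 0, "ay": 0, "az": 0, "tx": 0, "ty": 0, "tz": 0.02, "grip": 0.3}
    - {"ax": 0, "ay": 0, "az": 0, "tx": 0, "ty": 0, "tz": 0.02, "grip": 0.33}

```text
clock: 26.1
ee_pos: [0.5903, -0.3084, 0.0681]
eef_rot: [-0.001, 1.0, -0.0, 0.0]
ft_force: [0.1, -0.4, 0.0]
gripper_width: 0.335
finger_force: 0.0
```

servo_tool:
  commands:
    - {"ax": 0, "ay": 0, "az": 0, "tx": 0, "ty": 0, "tz": 0, "grip": 0.35}
    - {"ax": 0, "ay": 0, "az": 0, "tx": 0, "ty": 0, "tz": 0, "grip": 1}
    - {"ax": 0, "ay": 0, "az": 0, "tx": 0, "ty": 0, "tz": 0, "grip": 1}
    - {"ax": 0, "ay": 0, "az": 0, "tx": 0, "ty": 0, "tz": 0, "grip": 1}
    - {"ax": 0, "ay": 0, "az": 0, "tx": 0, "ty": 0, "tz": 0, "grip": 1}

```text
clock: 26.6
ee_pos: [0.5903, -0.3085, 0.0678]
eef_rot: [-0.001, 1.0, -0.0, 0.0]
ft_force: [0.0, -1.3, 6.1]
gripper_width: 0.273
finger_force: 59.0
```

servo_tool:
  commands:
    - {"ax": 0, "ay": 0, "az": 0, "tx": 0, "ty": 0, "tz": -0.02, "grip": 1}
    - {"ax": 0, "ay": 0, "az": 0, "tx": 0, "ty": 0, "tz": -0.08, "grip": 1}
    - {"ax": 0, "ay": 0, "az": 0, "tx": 0, "ty": 0, "tz": -0.17, "grip": 1}
    - {"ax": 0, "ay": 0, "az": 0, "tx": 0, "ty": 0, "tz": -0.27, "grip": 1}
    - {"ax": 0, "ay": 0, "az": 0, "tx": 0, "ty": 0, "tz": -0.36, "grip": 1}

```text
clock: 27.1
ee_pos: [0.5898, -0.3082, 0.1591]
eef_rot: [-0.001, 1.0, -0.0, 0.0]
ft_force: [0.1, -0.5, -1.7]
gripper_width: 0.273
finger_force: 58.9
```

servo_tool:
  commands:
    - {"ax": 0, "ay": 0, "az": 0, "tx": 0, "ty": 0.04, "tz": 0, "grip": 1}
    - {"ax": 0, "ay": 0, "az": 0, "tx": 0, "ty": 0.12, "tz": 0, "grip": 1}
    - {"ax": 0, "ay": 0, "az": 0, "tx": 0, "ty": 0.25, "tz": 0, "grip": 1}
    - {"ax": 0, "ay": 0, "az": 0, "tx": 0.02, "ty": 0.4, "tz": 0, "grip": 1}
    - {"ax": 0, "ay": 0, "az": 0, "tx": 0.06, "ty": 0.55, "tz": 0, "grip": 1}

```text
clock: 27.6
ee_pos: [0.5742, -0.1683, 0.1563]
eef_rot: [-0.001, 1.0, 0.0, -0.001]
ft_force: [0.8, 0.9, -1.5]
gripper_width: 0.274
finger_force: 59.1
```

servo_tool:
  commands:
    - {"ax": 0, "ay": 0, "az": 0, "tx": 0.05, "ty": 0.15, "tz": 0, "grip": 1}
    - {"ax": 0, "ay": 0, "az": 0, "tx": 0.1, "ty": 0.3, "tz": 0, "grip": 1}
    - {"ax": 0, "ay": 0, "az": 0, "tx": 0.16, "ty": 0.45, "tz": 0, "grip": 1}
    - {"ax": 0, "ay": 0, "az": 0, "tx": 0.23, "ty": 0.6, "tz": 0, "grip": 1}
    - {"ax": 0, "ay": 0, "az": 0, "tx": 0.3, "ty": 0.75, "tz": 0, "grip": 1}

```text
clock: 28.1
ee_pos: [0.4978, 0.0187, 0.1567]
eef_rot: [-0.001, 1.0, -0.0, -0.0]
ft_force: [0.6, 0.3, -1.8]
gripper_width: 0.271
finger_force: 59.1
```

servo_tool:
  commands:
    - {"ax": 0, "ay": 0, "az": 0, "tx": 0.06, "ty": 0.15, "tz": 0, "grip": 1}
    - {"ax": 0, "ay": 0, "az": 0, "tx": 0.1, "ty": 0.3, "tz": 0, "grip": 1}
    - {"ax": 0, "ay": 0, "az": 0, "tx": 0.13, "ty": 0.45, "tz": 0, "grip": 1}
    - {"ax": 0, "ay": 0, "az": 0, "tx": 0.145, "ty": 0.58, "tz": 0, "grip": 1}
    - {"ax": 0, "ay": 0, "az": 0, "tx": 0.145, "ty": 0.7, "tz": 0, "grip": 1}

```text
clock: 28.6
ee_pos: [0.4613, 0.1937, 0.1568]
eef_rot: [-0.002, 1.0, 0.0, -0.001]
ft_force: [0.4, -1.1, -4.1]
gripper_width: 0.277
finger_force: 59.2
```

servo_tool:
  commands:
    - {"ax": 0, "ay": 0, "az": 0, "tx": 0, "ty": 0.1, "tz": 0, "grip": 1}
    - {"ax": 0, "ay": 0, "az": 0, "tx": 0, "ty": 0.18, "tz": 0, "grip": 1}
    - {"ax": 0, "ay": 0, "az": 0, "tx": 0, "ty": 0.23, "tz": 0, "grip": 1}
    - {"ax": 0, "ay": 0, "az": 0, "tx": 0, "ty": 0.23, "tz": 0, "grip": 1}
    - {"ax": 0, "ay": 0, "az": 0, "tx": 0, "ty": 0.23, "tz": 0, "grip": 1}

```text
clock: 29.1
ee_pos: [0.4631, 0.248, 0.1571]
eef_rot: [-0.0, 1.0, -0.0, -0.0]
ft_force: [-0.2, -0.1, -2.3]
gripper_width: 0.279
finger_force: 59.2
```

servo_tool:
  commands:
    - {"ax": 0, "ay": 0, "az": 0, "tx": 0, "ty": 0, "tz": 0.07, "grip": 1}
    - {"ax": 0, "ay": 0, "az": 0, "tx": 0, "ty": 0, "tz": 0.16, "grip": 1}
    - {"ax": 0, "ay": 0, "az": 0, "tx": 0, "ty": 0, "tz": 0.25, "grip": 1}
    - {"ax": 0, "ay": 0, "az": 0, "tx": 0, "ty": 0, "tz": 0.32, "grip": 1}
    - {"ax": 0, "ay": 0, "az": 0, "tx": 0, "ty": 0, "tz": 0.345, "grip": 1}

```text
clock: 29.6
ee_pos: [0.4624, 0.2469, 0.0695]
eef_rot: [0.0, 1.0, -0.001, -0.001]
ft_force: [-0.8, -0.7, -1.5]
gripper_width: 0.279
finger_force: 59.2
```

servo_tool:
  commands:
    - {"ax": 0, "ay": 0, "az": 0, "tx": 0, "ty": 0, "tz": 0.01, "grip": 1}
    - {"ax": 0, "ay": 0, "az": 0, "tx": 0, "ty": 0, "tz": 0.017, "grip": 1}
    - {"ax": 0, "ay": 0, "az": 0, "tx": 0, "ty": 0, "tz": 0.023, "grip": 1}
    - {"ax": 0, "ay": 0, "az": 0, "tx": 0, "ty": 0, "tz": 0.027, "grip": 1}
    - {"ax": 0, "ay": 0, "az": 0, "tx": 0, "ty": 0, "tz": 0.028, "grip": 1}

```text
clock: 30.1
ee_pos: [0.4632, 0.2493, 0.0644]
eef_rot: [-0.001, 1.0, 0.0, 0.0]
ft_force: [-0.6, 1.0, -2.4]
gripper_width: 0.273
finger_force: 59.2
```

servo_tool:
  commands:
    - {"ax": 0, "ay": 0, "az": 0, "tx": 0, "ty": 0, "tz": 0.001, "grip": 1}
    - {"ax": 0, "ay": 0, "az": 0, "tx": 0, "ty": 0, "tz": 0.001, "grip": 1}
    - {"ax": 0, "ay": 0, "az": 0, "tx": 0, "ty": 0, "tz": 0.001, "grip": 1}

```text
clock: 30.4
ee_pos: [0.463, 0.2492, 0.0639]
eef_rot: [-0.001, 1.0, 0.0, 0.0]
ft_force: [-0.2, -0.4, -3.0]
gripper_width: 0.274
finger_force: 59.2
```

servo_tool:
  commands:
    - {"ax": 0, "ay": 0, "az": 0, "tx": 0, "ty": 0, "tz": 0.002, "grip": 1}
    - {"ax": 0, "ay": 0, "az": 0, "tx": 0, "ty": 0, "tz": 0.002, "grip": 1}
    - {"ax": 0, "ay": 0, "az": 0, "tx": 0, "ty": 0, "tz": 0.002, "grip": 1}

```text
clock: 30.7
ee_pos: [0.463, 0.2491, 0.0633]
eef_rot: [-0.001, 1.0, -0.0, -0.0]
ft_force: [-0.8, -0.5, -2.6]
gripper_width: 0.271
finger_force: 59.2
```

servo_tool:
  commands:
    - {"ax": 0, "ay": 0, "az": 0, "tx": 0, "ty": 0, "tz": 0.002, "grip": 1}
    - {"ax": 0, "ay": 0, "az": 0, "tx": 0, "ty": 0, "tz": 0.002, "grip": 1}
    - {"ax": 0, "ay": 0, "az": 0, "tx": 0, "ty": 0, "tz": 0.002, "grip": 1}

```text
clock: 31.0
ee_pos: [0.463, 0.2492, 0.0628]
eef_rot: [-0.001, 1.0, -0.0, -0.0]
ft_force: [-0.3, -0.3, -2.3]
gripper_width: 0.276
finger_force: 59.4
```

servo_tool:
  commands:
    - {"ax": 0, "ay": 0, "az": 0, "tx": 0, "ty": 0, "tz": 0.001, "grip": 1}
    - {"ax": 0, "ay": 0, "az": 0, "tx": 0, "ty": 0, "tz": 0.001, "grip": 1}
    - {"ax": 0, "ay": 0, "az": 0, "tx": 0, "ty": 0, "tz": 0.001, "grip": 1}

```text
clock: 31.3
ee_pos: [0.4632, 0.2492, 0.0628]
eef_rot: [-0.001, 1.0, 0.0, 0.0]
ft_force: [-0.3, -0.4, 1.4]
gripper_width: 0.273
finger_force: 59.5
```

servo_tool:
  commands:
    - {"ax": 0, "ay": 0, "az": 0, "tx": 0, "ty": 0, "tz": 0, "grip": 0.3}
    - {"ax": 0, "ay": 0, "az": 0, "tx": 0, "ty": 0, "tz": 0, "grip": -0.2}
    - {"ax": 0, "ay": 0, "az": 0, "tx": 0, "ty": 0, "tz": 0, "grip": -1}
    - {"ax": 0, "ay": 0, "az": 0, "tx": 0, "ty": 0, "tz": 0, "grip": -1}
    - {"ax": 0, "ay": 0, "az": 0, "tx": 0, "ty": 0, "tz": 0, "grip": -1}

```text
clock: 31.8
ee_pos: [0.463, 0.2492, 0.0626]
eef_rot: [-0.001, 1.0, -0.0, 0.0]
ft_force: [0.2, -0.8, -0.1]
gripper_width: 0.991
finger_force: 0.0
```

servo_tool:
  commands:
    - {"ax": 0, "ay": 0, "az": 0, "tx": 0, "ty": 0, "tz": 0, "grip": -1}
    - {"ax": 0, "ay": 0, "az": 0, "tx": 0, "ty": 0, "tz": 0, "grip": -1}
    - {"ax": 0, "ay": 0, "az": 0, "tx": 0, "ty": 0, "tz": -0.05, "grip": -1}
    - {"ax": 0, "ay": 0, "az": 0, "tx": 0, "ty": 0, "tz": -0.2, "grip": -1}
    - {"ax": 0, "ay": 0, "az": 0, "tx": 0, "ty": 0, "tz": -0.37, "grip": -1}

```text
clock: 32.3
ee_pos: [0.4622, 0.2485, 0.156]
eef_rot: [-0.001, 1.0, -0.001, -0.001]
ft_force: [0.4, 0.5, 1.0]
gripper_width: 1.003
finger_force: 0.0
```

servo_tool:
  commands:
    - {"ax": 0, "ay": 0, "az": 0, "tx": -0.04, "ty": -0.18, "tz": -0.02, "grip": -1}
    - {"ax": 0, "ay": 0, "az": 0, "tx": -0.08, "ty": -0.37, "tz": -0.02, "grip": -1}
    - {"ax": 0, "ay": 0, "az": 0, "tx": -0.13, "ty": -0.56, "tz": -0.02, "grip": -1}
    - {"ax": 0, "ay": 0, "az": 0, "tx": -0.18, "ty": -0.75, "tz": -0.02, "grip": -1}
    - {"ax": 0, "ay": 0, "az": 0, "tx": -0.23, "ty": -0.94, "tz": -0.02, "grip": -1}

```text
clock: 32.8
ee_pos: [0.5212, 0.0123, 0.1614]
eef_rot: [-0.001, 1.0, 0.0, 0.001]
ft_force: [0.4, 0.4, 0.3]
gripper_width: 1.006
finger_force: 0.0
```

servo_tool:
  commands:
    - {"ax": 0, "ay": 0, "az": 0, "tx": -0.05, "ty": -0.18, "tz": 0, "grip": -1}
    - {"ax": 0, "ay": 0, "az": 0, "tx": -0.1, "ty": -0.37, "tz": 0, "grip": -1}
    - {"ax": 0, "ay": 0, "az": 0, "tx": -0.16, "ty": -0.56, "tz": 0, "grip": -1}
    - {"ax": 0, "ay": 0, "az": 0, "tx": -0.22, "ty": -0.75, "tz": 0, "grip": -1}
    - {"ax": 0, "ay": 0, "az": 0, "tx": -0.27, "ty": -0.93, "tz": 0, "grip": -1}

```text
clock: 33.3
ee_pos: [0.5893, -0.2201, 0.1612]
eef_rot: [-0.001, 1.0, -0.0, 0.001]
ft_force: [0.9, -1.1, -0.5]
gripper_width: 0.998
finger_force: 0.0
```

servo_tool:
  commands:
    - {"ax": 0, "ay": 0, "az": 0, "tx": 0, "ty": -0.12, "tz": 0, "grip": -1}
    - {"ax": 0, "ay": 0, "az": 0, "tx": 0, "ty": -0.152, "tz": 0.0, "grip": -1}
    - {"ax": 0, "ay": 0, "az": 0, "tx": 0, "ty": -0.152, "tz": 0.0, "grip": -1}
    - {"ax": 0, "ay": 0, "az": 0, "tx": 0, "ty": -0.152, "tz": 0.0, "grip": -1}

```text
clock: 33.7
ee_pos: [0.589, -0.2545, 0.1604]
eef_rot: [-0.001, 1.0, 0.001, 0.0]
ft_force: [0.9, 0.5, -0.6]
gripper_width: 0.996
finger_force: 0.0
```

```bash
python3 - <<'E'
from h import *
s=arm.read_state(); p,d=arm.snapshot("wrist"); X=cloud("wrist",d,s); cv2.imwrite("pics/w4.png",p)
print(s["ee_pos"])
k=(abs(X[...,2]-.052)<.006)&(abs(X[...,0]-.589)<.03)&(abs(X[...,1]+.256)<.035)
print(k.sum(),cv2.minAreaRect((X[k][:,:2]*1000).astype(np.float32)))
E
```

```text
[ 0.5890453  -0.25453947  0.16039951]
2913 ((590.0073852539062, -255.9940185546875), (44.76860809326172, 43.98920822143555), 3.3698201179504395)
```

View pics/w4.png

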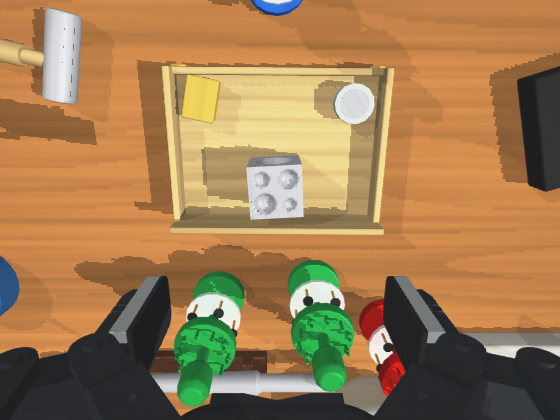

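servo_tool:
  commands:
    - {"ax": 0, "ay": 0, "az": -0.04, "tx": -0.002, "ty": -0.006, "tz": 0.1, "grip": -1}
    - {"ax": 0, "ay": 0, "az": -0.04, "tx": -0.002, "ty": -0.006, "tz": 0.24, "grip": -1}
    - {"ax": 0, "ay": 0, "az": -0.04, "tx": -0.002, "ty": -0.006, "tz": 0.38, "grip": -1}
    - {"ax": 0, "ay": 0, "az": -0.04, "tx": -0.002, "ty": -0.006, "tz": 0.52, "grip": -1}
    - {"ax": 0, "ay": 0, "az": -0.04, "tx": -0.002, "ty": -0.006, "tz": 0.56, "grip": -1}

```text
clock: 34.25
ee_pos: [0.5875, -0.2543, 0.0167]
eef_rot: [-0.033, 0.999, 0.001, -0.002]
ft_force: [1.3, 0.7, -0.1]
gripper_width: 1.001
finger_force: 0.0
```

servo_tool:
  commands:
    - {"ax": 0, "ay": 0, "az": 0, "tx": 0, "ty": 0, "tz": 0.02, "grip": -1}
    - {"ax": 0, "ay": 0, "az": 0, "tx": 0, "ty": 0, "tz": 0.05, "grip": -1}
    - {"ax": 0, "ay": 0, "az": 0, "tx": 0, "ty": 0, "tz": 0.09, "grip": -1}
    - {"ax": 0, "ay": 0, "az": 0, "tx": 0, "ty": 0, "tz": 0.12, "grip": -1}
    - {"ax": 0, "ay": 0, "az": 0, "tx": 0, "ty": 0, "tz": 0.12, "grip": -1}

```text
clock: 34.75
ee_pos: [0.5887, -0.2574, -0.0107]
eef_rot: [-0.032, 0.999, 0.0, -0.0]
ft_force: [-0.7, 0.4, 0.3]
gripper_width: 1.001
finger_force: 0.0
```

servo_tool:
  commands:
    - {"ax": 0, "ay": 0, "az": 0, "tx": -0.002, "ty": 0.004, "tz": 0.02, "grip": -1}
    - {"ax": 0, "ay": 0, "az": 0, "tx": -0.002, "ty": 0.004, "tz": 0.044, "grip": -1}
    - {"ax": 0, "ay": 0, "az": 0, "tx": -0.002, "ty": 0.004, "tz": 0.044, "grip": -0.3}
    - {"ax": 0, "ay": 0, "az": 0, "tx": -0.002, "ty": 0.004, "tz": 0.044, "grip": -0.2}
    - {"ax": 0, "ay": 0, "az": 0, "tx": -0.002, "ty": 0.004, "tz": 0.044, "grip": -0.2}

```text
clock: 35.25
ee_pos: [0.5897, -0.2568, -0.0207]
eef_rot: [-0.032, 0.999, -0.0, 0.0]
ft_force: [0.2, -0.0, -0.4]
gripper_width: 0.599
finger_force: 0.0
```

servo_tool:
  commands:
    - {"ax": 0, "ay": 0, "az": 0, "tx": 0, "ty": 0, "tz": 0, "grip": -0.1}
    - {"ax": 0, "ay": 0, "az": 0, "tx": 0, "ty": 0, "tz": 0, "grip": 1}
    - {"ax": 0, "ay": 0, "az": 0, "tx": 0, "ty": 0, "tz": 0, "grip": 1}
    - {"ax": 0, "ay": 0, "az": 0, "tx": 0, "ty": 0, "tz": 0, "grip": 1}
    - {"ax": 0, "ay": 0, "az": 0, "tx": 0, "ty": 0, "tz": 0, "grip": 1}

```text
clock: 35.75
ee_pos: [0.5898, -0.2565, -0.0205]
eef_rot: [-0.032, 0.999, 0.0, 0.0]
ft_force: [-1.3, 1.9, 5.3]
gripper_width: 0.508
finger_force: 62.8
```

servo_tool:
  commands:
    - {"ax": 0, "ay": 0, "az": 0, "tx": 0, "ty": 0, "tz": -0.02, "grip": 1}
    - {"ax": 0, "ay": 0, "az": 0, "tx": 0, "ty": 0, "tz": -0.08, "grip": 1}
    - {"ax": 0, "ay": 0, "az": 0, "tx": 0, "ty": 0, "tz": -0.17, "grip": 1}
    - {"ax": 0, "ay": 0, "az": 0, "tx": 0, "ty": 0, "tz": -0.27, "grip": 1}
    - {"ax": 0, "ay": 0, "az": 0, "tx": 0, "ty": 0, "tz": -0.36, "grip": 1}

```text
clock: 36.25
ee_pos: [0.5892, -0.257, 0.0707]
eef_rot: [-0.032, 0.999, -0.0, -0.0]
ft_force: [0.3, -0.2, -5.7]
gripper_width: 0.507
finger_force: 61.9
```

servo_tool:
  commands:
    - {"ax": 0, "ay": 0, "az": 0, "tx": 0.005, "ty": 0.04, "tz": 0, "grip": 1}
    - {"ax": 0, "ay": 0, "az": 0, "tx": 0.02, "ty": 0.14, "tz": 0, "grip": 1}
    - {"ax": 0, "ay": 0, "az": 0, "tx": 0.04, "ty": 0.28, "tz": 0, "grip": 1}
    - {"ax": 0, "ay": 0, "az": 0, "tx": 0.06, "ty": 0.44, "tz": 0, "grip": 1}
    - {"ax": 0, "ay": 0, "az": 0, "tx": 0.085, "ty": 0.6, "tz": 0, "grip": 1}

```text
clock: 36.75
ee_pos: [0.5573, -0.1061, 0.0679]
eef_rot: [-0.032, 0.999, 0.0, -0.001]
ft_force: [0.8, 0.6, -5.8]
gripper_width: 0.503
finger_force: 62.4
```

servo_tool:
  commands:
    - {"ax": 0, "ay": 0, "az": -0.04, "tx": 0.02, "ty": 0.15, "tz": 0, "grip": 1}
    - {"ax": 0, "ay": 0, "az": -0.08, "tx": 0.04, "ty": 0.29, "tz": 0, "grip": 1}
    - {"ax": 0, "ay": 0, "az": -0.12, "tx": 0.06, "ty": 0.41, "tz": 0, "grip": 1}
    - {"ax": 0, "ay": 0, "az": -0.154, "tx": 0.07, "ty": 0.48, "tz": 0, "grip": 1}
    - {"ax": 0, "ay": 0, "az": -0.154, "tx": 0.07, "ty": 0.5, "tz": 0, "grip": 1}

```text
clock: 37.25
ee_pos: [0.5321, 0.0179, 0.0684]
eef_rot: [-0.155, 0.988, 0.0, -0.001]
ft_force: [0.4, -0.3, -5.9]
gripper_width: 0.506
finger_force: 62.6
```

servo_tool:
  commands:
    - {"ax": 0, "ay": 0, "az": 0, "tx": 0, "ty": 0, "tz": 0, "grip": 1}
    - {"ax": 0, "ay": 0, "az": 0, "tx": 0, "ty": 0, "tz": 0, "grip": 1}
    - {"ax": 0, "ay": 0, "az": 0, "tx": 0, "ty": 0, "tz": 0, "grip": 1}

```text
clock: 37.55
ee_pos: [0.5334, 0.0136, 0.069]
eef_rot: [-0.151, 0.989, -0.0, -0.0]
ft_force: [-0.1, 0.5, -5.6]
gripper_width: 0.509
finger_force: 62.6
```

servo_tool:
  commands:
    - {"ax": 0, "ay": 0, "az": 0, "tx": -0.002, "ty": 0.006, "tz": 0.06, "grip": 1}
    - {"ax": 0, "ay": 0, "az": 0, "tx": -0.002, "ty": 0.006, "tz": 0.13, "grip": 1}
    - {"ax": 0, "ay": 0, "az": 0, "tx": -0.002, "ty": 0.006, "tz": 0.2, "grip": 1}
    - {"ax": 0, "ay": 0, "az": 0, "tx": -0.002, "ty": 0.006, "tz": 0.25, "grip": 1}
    - {"ax": 0, "ay": 0, "az": 0, "tx": -0.002, "ty": 0.006, "tz": 0.268, "grip": 1}

```text
clock: 38.05
ee_pos: [0.5326, 0.0159, 0.0008]
eef_rot: [-0.152, 0.988, -0.0, -0.001]
ft_force: [-0.6, 0.4, -6.0]
gripper_width: 0.508
finger_force: 62.5
```

servo_tool:
  commands:
    - {"ax": 0, "ay": 0, "az": 0, "tx": 0, "ty": 0, "tz": 0.004, "grip": 1}
    - {"ax": 0, "ay": 0, "az": 0, "tx": 0, "ty": 0, "tz": 0.008, "grip": 1}
    - {"ax": 0, "ay": 0, "az": 0, "tx": 0, "ty": 0, "tz": 0.012, "grip": 1}
    - {"ax": 0, "ay": 0, "az": 0, "tx": 0, "ty": 0, "tz": 0.014, "grip": 1}
    - {"ax": 0, "ay": 0, "az": 0, "tx": 0, "ty": 0, "tz": 0.014, "grip": 1}

```text
clock: 38.55
ee_pos: [0.5335, 0.017, -0.0012]
eef_rot: [-0.152, 0.988, 0.0, 0.0]
ft_force: [-0.7, 0.7, -5.0]
gripper_width: 0.503
finger_force: 62.5
```

servo_tool:
  commands:
    - {"ax": 0, "ay": 0, "az": 0, "tx": 0, "ty": 0, "tz": 0.002, "grip": 1}
    - {"ax": 0, "ay": 0, "az": 0, "tx": 0, "ty": 0, "tz": 0.002, "grip": 1}
    - {"ax": 0, "ay": 0, "az": 0, "tx": 0, "ty": 0, "tz": 0.002, "grip": 1}

```text
clock: 38.85
ee_pos: [0.5333, 0.0169, -0.0019]
eef_rot: [-0.152, 0.988, -0.0, -0.0]
ft_force: [-0.5, 0.3, -5.2]
gripper_width: 0.506
finger_force: 62.5
```

servo_tool:
  commands:
    - {"ax": 0, "ay": 0, "az": 0, "tx": 0, "ty": -0.005, "tz": 0.002, "grip": 1}
    - {"ax": 0, "ay": 0, "az": 0, "tx": 0, "ty": -0.005, "tz": 0.002, "grip": 1}
    - {"ax": 0, "ay": 0, "az": 0, "tx": 0, "ty": -0.005, "tz": 0.003, "grip": 1}

```text
clock: 39.15
ee_pos: [0.5337, 0.0156, -0.0027]
eef_rot: [-0.152, 0.988, -0.0, -0.0]
ft_force: [-0.9, 0.3, -5.6]
gripper_width: 0.509
finger_force: 62.5
```

servo_tool:
  commands:
    - {"ax": 0, "ay": 0, "az": 0, "tx": 0, "ty": 0, "tz": 0.002, "grip": 1}
    - {"ax": 0, "ay": 0, "az": 0, "tx": 0, "ty": 0, "tz": 0.002, "grip": 1}
    - {"ax": 0, "ay": 0, "az": 0, "tx": 0, "ty": 0, "tz": 0.002, "grip": 1}

```text
clock: 39.45
ee_pos: [0.5337, 0.0157, -0.0032]
eef_rot: [-0.152, 0.988, -0.0, 0.0]
ft_force: [0.2, 1.0, -5.6]
gripper_width: 0.503
finger_force: 62.5
```

servo_tool:
  commands:
    - {"ax": 0, "ay": 0, "az": 0, "tx": 0, "ty": 0, "tz": 0.001, "grip": 1}
    - {"ax": 0, "ay": 0, "az": 0, "tx": 0, "ty": 0, "tz": 0.001, "grip": 1}
    - {"ax": 0, "ay": 0, "az": 0, "tx": 0, "ty": 0, "tz": 0.001, "grip": 1}

```text
clock: 39.75
ee_pos: [0.5337, 0.0157, -0.0034]
eef_rot: [-0.152, 0.988, -0.0, 0.0]
ft_force: [0.1, 0.3, -5.5]
gripper_width: 0.503
finger_force: 62.5
```

servo_tool:
  commands:
    - {"ax": 0, "ay": 0, "az": 0, "tx": 0, "ty": 0, "tz": 0.002, "grip": 1}
    - {"ax": 0, "ay": 0, "az": 0, "tx": 0, "ty": 0, "tz": 0.002, "grip": 1}
    - {"ax": 0, "ay": 0, "az": 0, "tx": 0, "ty": 0, "tz": 0.002, "grip": 1}

```text
clock: 40.05
ee_pos: [0.5337, 0.0157, -0.0035]
eef_rot: [-0.152, 0.988, 0.0, 0.0]
ft_force: [-4.3, -0.4, 5.0]
gripper_width: 0.507
finger_force: 63.6
```

servo_tool:
  commands:
    - {"ax": 0, "ay": 0, "az": 0, "tx": 0, "ty": 0, "tz": 0.001, "grip": 1}
    - {"ax": 0, "ay": 0, "az": 0, "tx": 0, "ty": 0, "tz": 0.001, "grip": 1}
    - {"ax": 0, "ay": 0, "az": 0, "tx": 0, "ty": 0, "tz": 0.001, "grip": 1}

```text
clock: 40.35
ee_pos: [0.5337, 0.0157, -0.0035]
eef_rot: [-0.152, 0.988, 0.0, 0.0]
ft_force: [-6.2, -0.1, 8.3]
gripper_width: 0.507
finger_force: 64.6
```

servo_tool:
  commands:
    - {"ax": 0, "ay": 0, "az": 0, "tx": 0, "ty": 0, "tz": -0.001, "grip": -0.1}
    - {"ax": 0, "ay": 0, "az": 0, "tx": 0, "ty": 0, "tz": -0.001, "grip": -0.3}
    - {"ax": 0, "ay": 0, "az": 0, "tx": 0, "ty": 0, "tz": -0.001, "grip": -1}
    - {"ax": 0, "ay": 0, "az": 0, "tx": 0, "ty": 0, "tz": -0.001, "grip": -1}
    - {"ax": 0, "ay": 0, "az": 0, "tx": 0, "ty": 0, "tz": -0.001, "grip": -1}

```text
clock: 40.85
ee_pos: [0.5338, 0.0157, -0.004]
eef_rot: [-0.152, 0.988, -0.0, 0.0]
ft_force: [-0.7, 0.1, -1.0]
gripper_width: 1.001
finger_force: 0.0
```

servo_tool:
  commands:
    - {"ax": 0, "ay": 0, "az": 0, "tx": 0, "ty": 0, "tz": -0.05, "grip": -1}
    - {"ax": 0, "ay": 0, "az": 0, "tx": 0, "ty": 0, "tz": -0.15, "grip": -1}
    - {"ax": 0, "ay": 0, "az": 0, "tx": 0, "ty": 0, "tz": -0.3, "grip": -1}
    - {"ax": 0, "ay": 0, "az": 0, "tx": 0, "ty": 0, "tz": -0.45, "grip": -1}
    - {"ax": 0, "ay": 0, "az": 0, "tx": 0, "ty": 0, "tz": -0.58, "grip": -1}

```text
clock: 41.35
ee_pos: [0.534, 0.0153, 0.144]
eef_rot: [-0.152, 0.988, -0.0, 0.001]
ft_force: [0.8, 0.2, 0.2]
gripper_width: 1.0
finger_force: 0.0
```

servo_tool:
  commands:
    - {"ax": 0, "ay": 0, "az": 0.05, "tx": 0, "ty": 0.18, "tz": 0, "grip": -1}
    - {"ax": 0, "ay": 0, "az": 0.1, "tx": 0, "ty": 0.38, "tz": 0, "grip": -1}
    - {"ax": 0, "ay": 0, "az": 0.15, "tx": 0, "ty": 0.58, "tz": 0, "grip": -1}
    - {"ax": 0, "ay": 0, "az": 0.193, "tx": -0.01, "ty": 0.78, "tz": 0, "grip": -1}
    - {"ax": 0, "ay": 0, "az": 0.193, "tx": -0.012, "ty": 0.976, "tz": 0, "grip": -1}

```text
clock: 41.85
ee_pos: [0.4625, 0.2511, 0.1424]
eef_rot: [0.0, 1.0, 0.001, 0.001]
ft_force: [0.6, 0.1, 0.3]
gripper_width: 1.0
finger_force: 0.0
```

servo_tool:
  commands:
    - {"ax": 0, "ay": 0, "az": 0, "tx": 0, "ty": 0, "tz": 0, "grip": -1}
    - {"ax": 0, "ay": 0, "az": 0, "tx": 0, "ty": 0, "tz": 0, "grip": -1}
    - {"ax": 0, "ay": 0, "az": 0, "tx": 0, "ty": 0, "tz": 0, "grip": -1}

```text
clock: 42.15
ee_pos: [0.4637, 0.248, 0.1416]
eef_rot: [-0.001, 1.0, -0.0, 0.0]
ft_force: [0.5, -0.2, 0.0]
gripper_width: 1.004
finger_force: 0.0
```

```bash
python3 - <<'E'
from h import *
s=arm.read_state(); print(s["ee_pos"],s["eef_rot"])
X={}
for c in ["wrist","top"]:
    p,d=arm.snapshot(c); X=cloud(c,d,s); cv2.imwrite(f"pics/{c}5.png",p)
    k=(X[...,2]>.118)&(X[...,2]<.15)&(X[...,1]>.2)&(X[...,1]<.31)&(X[...,0]<.65)&(X[...,0]>.42); n,l,st,ce=cv2.connectedComponentsWithStats(k.astype(np.uint8))
    for i in range(1,n):
        if st[i,4]>30: q=X[l==i]; q=q[q[:,2]>np.percentile(q[:,2],90)-.004]; print(c,cv2.minEnclosingCircle((q[:,:2]*1000).astype(np.float32)),np.median(q[:,2]))
    k=(X[...,2]>.06)&(X[...,2]<.076)&(abs(X[...,0]-.5335)<.06)&(abs(X[...,1]-.015)<.06)
    if k.sum()>50: print("block",cv2.minAreaRect((X[k][:,:2]*1000).astype(np.float32)))
E
```

```text
[0.46368179 0.24803983 0.14161632] [-6.74274529e-04  9.99999719e-01 -1.01691444e-04  3.11925758e-04]
wrist ((463.39398193359375, 248.40249633789062), 12.919534683227539) 0.13161195453173347
wrist ((537.091552734375, 262.454833984375), 12.319380760192871) 0.12855023431402052
block ((532.2153930664062, 31.311803817749023), (39.36041259765625, 16.49609375), 15.994723320007324)
top ((610.4197387695312, 274.7517395019531), 10.371925354003906) 0.14099784927955195
top ((537.3607788085938, 261.62908935546875), 11.794930458068848) 0.1280966982628292
top ((470.12091064453125, 246.16409301757812), 10.423277854919434) 0.1313393605349551
block ((533.56396484375, 15.508533477783203), (43.806419372558594, 43.86296081542969), 17.640865325927734)
```

servo_tool:
  commands:
    - {"ax": 0, "ay": 0, "az": 0, "tx": 0.002, "ty": 0.003, "tz": 0.06, "grip": -1}
    - {"ax": 0, "ay": 0, "az": 0, "tx": 0.002, "ty": 0.003, "tz": 0.14, "grip": -1}
    - {"ax": 0, "ay": 0, "az": 0, "tx": 0.002, "ty": 0.003, "tz": 0.22, "grip": -1}
    - {"ax": 0, "ay": 0, "az": 0, "tx": 0.002, "ty": 0.003, "tz": 0.28, "grip": -1}
    - {"ax": 0, "ay": 0, "az": 0, "tx": 0.002, "ty": 0.003, "tz": 0.315, "grip": -1}

```text
clock: 42.75
ee_pos: [0.4626, 0.2485, 0.0613]
eef_rot: [-0.0, 1.0, -0.001, -0.0]
ft_force: [0.0, -0.1, 0.0]
gripper_width: 0.998
finger_force: 0.0
```

servo_tool:
  commands:
    - {"ax": 0, "ay": 0, "az": 0, "tx": 0, "ty": 0, "tz": 0, "grip": 0}
    - {"ax": 0, "ay": 0, "az": 0, "tx": 0, "ty": 0, "tz": 0, "grip": 0.2}
    - {"ax": 0, "ay": 0, "az": 0, "tx": 0, "ty": 0, "tz": 0, "grip": 0.2}
    - {"ax": 0, "ay": 0, "az": 0, "tx": 0, "ty": 0, "tz": 0, "grip": 0.3}
    - {"ax": 0, "ay": 0, "az": 0, "tx": 0, "ty": 0, "tz": 0, "grip": 0.33}

```text
clock: 43.25
ee_pos: [0.4628, 0.2502, 0.0628]
eef_rot: [-0.001, 1.0, 0.0, 0.0]
ft_force: [-0.4, -0.7, 0.9]
gripper_width: 0.334
finger_force: 0.0
```

servo_tool:
  commands:
    - {"ax": 0, "ay": 0, "az": 0, "tx": 0, "ty": 0, "tz": 0, "grip": 0.35}
    - {"ax": 0, "ay": 0, "az": 0, "tx": 0, "ty": 0, "tz": 0, "grip": 1}
    - {"ax": 0, "ay": 0, "az": 0, "tx": 0, "ty": 0, "tz": 0, "grip": 1}
    - {"ax": 0, "ay": 0, "az": 0, "tx": 0, "ty": 0, "tz": 0, "grip": 1}
    - {"ax": 0, "ay": 0, "az": 0, "tx": 0, "ty": 0, "tz": 0, "grip": 1}

```text
clock: 43.75
ee_pos: [0.4629, 0.2499, 0.0627]
eef_rot: [-0.001, 1.0, 0.0, 0.0]
ft_force: [-0.7, -1.2, 5.2]
gripper_width: 0.273
finger_force: 58.8
```

servo_tool:
  commands:
    - {"ax": 0, "ay": 0, "az": 0, "tx": 0, "ty": 0, "tz": -0.02, "grip": 1}
    - {"ax": 0, "ay": 0, "az": 0, "tx": 0, "ty": 0, "tz": -0.08, "grip": 1}
    - {"ax": 0, "ay": 0, "az": 0, "tx": 0, "ty": 0, "tz": -0.17, "grip": 1}
    - {"ax": 0, "ay": 0, "az": 0, "tx": 0, "ty": 0, "tz": -0.28, "grip": 1}
    - {"ax": 0, "ay": 0, "az": 0, "tx": 0, "ty": 0, "tz": -0.4, "grip": 1}

```text
clock: 44.25
ee_pos: [0.4617, 0.2497, 0.1626]
eef_rot: [-0.001, 1.0, -0.001, -0.001]
ft_force: [1.2, 0.8, -1.6]
gripper_width: 0.271
finger_force: 59.0
```

servo_tool:
  commands:
    - {"ax": 0, "ay": 0, "az": 0, "tx": 0, "ty": -0.04, "tz": 0, "grip": 1}
    - {"ax": 0, "ay": 0, "az": 0, "tx": 0, "ty": -0.12, "tz": 0, "grip": 1}
    - {"ax": 0, "ay": 0, "az": 0, "tx": 0, "ty": -0.25, "tz": 0, "grip": 1}
    - {"ax": 0, "ay": 0, "az": 0, "tx": -0.03, "ty": -0.4, "tz": 0, "grip": 1}
    - {"ax": 0, "ay": 0, "az": 0, "tx": -0.08, "ty": -0.55, "tz": 0, "grip": 1}

```text
clock: 44.75
ee_pos: [0.4812, 0.1097, 0.1607]
eef_rot: [-0.001, 1.0, -0.0, -0.001]
ft_force: [0.0, -0.1, -2.8]
gripper_width: 0.279
finger_force: 59.1
```

servo_tool:
  commands:
    - {"ax": 0, "ay": 0, "az": 0, "tx": -0.06, "ty": -0.15, "tz": 0, "grip": 1}
    - {"ax": 0, "ay": 0, "az": 0, "tx": -0.12, "ty": -0.3, "tz": 0, "grip": 1}
    - {"ax": 0, "ay": 0, "az": 0, "tx": -0.18, "ty": -0.45, "tz": 0, "grip": 1}
    - {"ax": 0, "ay": 0, "az": 0, "tx": -0.24, "ty": -0.6, "tz": 0, "grip": 1}
    - {"ax": 0, "ay": 0, "az": 0, "tx": -0.3, "ty": -0.75, "tz": 0, "grip": 1}

```text
clock: 45.25
ee_pos: [0.5571, -0.0777, 0.1609]
eef_rot: [-0.001, 1.0, -0.0, -0.001]
ft_force: [0.2, 1.0, -2.7]
gripper_width: 0.28
finger_force: 59.1
```

servo_tool:
  commands:
    - {"ax": 0, "ay": 0, "az": 0, "tx": -0.06, "ty": -0.15, "tz": 0, "grip": 1}
    - {"ax": 0, "ay": 0, "az": 0, "tx": -0.11, "ty": -0.3, "tz": 0, "grip": 1}
    - {"ax": 0, "ay": 0, "az": 0, "tx": -0.128, "ty": -0.45, "tz": 0, "grip": 1}
    - {"ax": 0, "ay": 0, "az": 0, "tx": -0.128, "ty": -0.58, "tz": 0, "grip": 1}
    - {"ax": 0, "ay": 0, "az": 0, "tx": -0.128, "ty": -0.7, "tz": 0, "grip": 1}

```text
clock: 45.75
ee_pos: [0.5885, -0.2527, 0.1606]
eef_rot: [-0.0, 1.0, -0.0, -0.002]
ft_force: [0.7, -0.0, -1.8]
gripper_width: 0.273
finger_force: 59.1
```

servo_tool:
  commands:
    - {"ax": 0, "ay": 0, "az": 0, "tx": 0, "ty": -0.1, "tz": 0, "grip": 1}
    - {"ax": 0, "ay": 0, "az": 0, "tx": 0, "ty": -0.18, "tz": 0, "grip": 1}
    - {"ax": 0, "ay": 0, "az": 0, "tx": 0, "ty": -0.23, "tz": 0, "grip": 1}
    - {"ax": 0, "ay": 0, "az": 0, "tx": 0, "ty": -0.23, "tz": 0, "grip": 1}
    - {"ax": 0, "ay": 0, "az": 0, "tx": 0, "ty": -0.23, "tz": 0, "grip": 1}

```text
clock: 46.25
ee_pos: [0.5906, -0.3065, 0.1616]
eef_rot: [-0.001, 1.0, 0.0, -0.001]
ft_force: [-0.8, 0.4, -2.5]
gripper_width: 0.274
finger_force: 59.1
```

servo_tool:
  commands:
    - {"ax": 0, "ay": 0, "az": 0, "tx": 0.002, "ty": -0.006, "tz": 0.07, "grip": 1}
    - {"ax": 0, "ay": 0, "az": 0, "tx": 0.002, "ty": -0.006, "tz": 0.16, "grip": 1}
    - {"ax": 0, "ay": 0, "az": 0, "tx": 0.002, "ty": -0.006, "tz": 0.25, "grip": 1}
    - {"ax": 0, "ay": 0, "az": 0, "tx": 0.002, "ty": -0.006, "tz": 0.32, "grip": 1}
    - {"ax": 0, "ay": 0, "az": 0, "tx": 0.002, "ty": -0.006, "tz": 0.345, "grip": 1}

```text
clock: 46.75
ee_pos: [0.59, -0.3067, 0.074]
eef_rot: [-0.002, 1.0, 0.001, -0.001]
ft_force: [0.1, 0.9, -2.6]
gripper_width: 0.275
finger_force: 59.3
```

servo_tool:
  commands:
    - {"ax": 0, "ay": 0, "az": 0, "tx": 0, "ty": 0, "tz": 0.007, "grip": 1}
    - {"ax": 0, "ay": 0, "az": 0, "tx": 0, "ty": 0, "tz": 0.014, "grip": 1}
    - {"ax": 0, "ay": 0, "az": 0, "tx": 0, "ty": 0, "tz": 0.02, "grip": 1}
    - {"ax": 0, "ay": 0, "az": 0, "tx": 0, "ty": 0, "tz": 0.024, "grip": 1}
    - {"ax": 0, "ay": 0, "az": 0, "tx": 0, "ty": 0, "tz": 0.024, "grip": 1}

```text
clock: 47.25
ee_pos: [0.5908, -0.3087, 0.0704]
eef_rot: [-0.001, 1.0, -0.0, 0.0]
ft_force: [0.6, -0.1, -2.2]
gripper_width: 0.274
finger_force: 59.3
```

servo_tool:
  commands:
    - {"ax": 0, "ay": 0, "az": 0, "tx": 0, "ty": 0, "tz": 0.001, "grip": 1}
    - {"ax": 0, "ay": 0, "az": 0, "tx": 0, "ty": 0, "tz": 0.001, "grip": 1}
    - {"ax": 0, "ay": 0, "az": 0, "tx": 0, "ty": 0, "tz": 0.001, "grip": 1}

```text
clock: 47.55
ee_pos: [0.5907, -0.3087, 0.0699]
eef_rot: [-0.001, 1.0, -0.0, 0.0]
ft_force: [-0.1, 1.0, -2.1]
gripper_width: 0.272
finger_force: 59.3
```

servo_tool:
  commands:
    - {"ax": 0, "ay": 0, "az": 0, "tx": 0.002, "ty": 0.002, "tz": 0.002, "grip": 1}
    - {"ax": 0, "ay": 0, "az": 0, "tx": 0.002, "ty": 0.002, "tz": 0.004, "grip": 1}
    - {"ax": 0, "ay": 0, "az": 0, "tx": 0.002, "ty": 0.002, "tz": 0.004, "grip": 1}

```text
clock: 47.85
ee_pos: [0.5901, -0.308, 0.0687]
eef_rot: [-0.001, 1.0, 0.0, -0.0]
ft_force: [0.3, 0.3, -2.3]
gripper_width: 0.272
finger_force: 59.3
```

servo_tool:
  commands:
    - {"ax": 0, "ay": 0, "az": 0, "tx": 0, "ty": 0, "tz": 0.002, "grip": 1}
    - {"ax": 0, "ay": 0, "az": 0, "tx": 0, "ty": 0, "tz": 0.002, "grip": 1}
    - {"ax": 0, "ay": 0, "az": 0, "tx": 0, "ty": 0, "tz": 0.002, "grip": 1}

```text
clock: 48.15
ee_pos: [0.5901, -0.3081, 0.0683]
eef_rot: [-0.001, 1.0, 0.0, -0.0]
ft_force: [0.1, 0.2, -2.0]
gripper_width: 0.274
finger_force: 59.3
```

servo_tool:
  commands:
    - {"ax": 0, "ay": 0, "az": 0, "tx": 0, "ty": 0, "tz": 0.002, "grip": 1}
    - {"ax": 0, "ay": 0, "az": 0, "tx": 0, "ty": 0, "tz": 0.002, "grip": 1}
    - {"ax": 0, "ay": 0, "az": 0, "tx": 0, "ty": 0, "tz": 0.002, "grip": 1}

```text
clock: 48.45
ee_pos: [0.5901, -0.3082, 0.0679]
eef_rot: [-0.001, 1.0, -0.0, 0.0]
ft_force: [0.3, -0.5, -2.7]
gripper_width: 0.272
finger_force: 59.4
```

servo_tool:
  commands:
    - {"ax": 0, "ay": 0, "az": 0, "tx": 0, "ty": 0, "tz": 0.001, "grip": 1}
    - {"ax": 0, "ay": 0, "az": 0, "tx": 0, "ty": 0, "tz": 0.001, "grip": 1}
    - {"ax": 0, "ay": 0, "az": 0, "tx": 0, "ty": 0, "tz": 0.001, "grip": 1}

```text
clock: 48.75
ee_pos: [0.5902, -0.3082, 0.0678]
eef_rot: [-0.001, 1.0, -0.0, 0.0]
ft_force: [0.5, -0.1, 1.4]
gripper_width: 0.27
finger_force: 59.5
```

servo_tool:
  commands:
    - {"ax": 0, "ay": 0, "az": 0, "tx": 0, "ty": 0, "tz": 0.001, "grip": 1}
    - {"ax": 0, "ay": 0, "az": 0, "tx": 0, "ty": 0, "tz": 0.001, "grip": 1}
    - {"ax": 0, "ay": 0, "az": 0, "tx": 0, "ty": 0, "tz": 0.001, "grip": 1}

```text
clock: 49.05
ee_pos: [0.5904, -0.3084, 0.0678]
eef_rot: [-0.001, 1.0, -0.0, 0.0]
ft_force: [-0.6, -0.4, 4.4]
gripper_width: 0.274
finger_force: 59.8
```

servo_tool:
  commands:
    - {"ax": 0, "ay": 0, "az": 0, "tx": 0, "ty": 0, "tz": -0.001, "grip": 0.3}
    - {"ax": 0, "ay": 0, "az": 0, "tx": 0, "ty": 0, "tz": -0.001, "grip": -0.2}
    - {"ax": 0, "ay": 0, "az": 0, "tx": 0, "ty": 0, "tz": -0.001, "grip": -1}
    - {"ax": 0, "ay": 0, "az": 0, "tx": 0, "ty": 0, "tz": -0.001, "grip": -1}
    - {"ax": 0, "ay": 0, "az": 0, "tx": 0, "ty": 0, "tz": -0.001, "grip": -1}

```text
clock: 49.55
ee_pos: [0.5901, -0.3081, 0.0675]
eef_rot: [-0.001, 1.0, 0.0, -0.0]
ft_force: [-0.4, 0.8, -0.4]
gripper_width: 0.991
finger_force: 0.0
```

servo_tool:
  commands:
    - {"ax": 0, "ay": 0, "az": 0, "tx": 0, "ty": 0, "tz": 0, "grip": -1}
    - {"ax": 0, "ay": 0, "az": 0, "tx": 0, "ty": 0, "tz": -0.02, "grip": -1}
    - {"ax": 0, "ay": 0, "az": 0, "tx": 0, "ty": 0, "tz": -0.08, "grip": -1}
    - {"ax": 0, "ay": 0, "az": 0, "tx": 0, "ty": 0, "tz": -0.2, "grip": -1}
    - {"ax": 0, "ay": 0, "az": 0, "tx": 0, "ty": 0, "tz": -0.36, "grip": -1}

```text
clock: 50.05
ee_pos: [0.5893, -0.3077, 0.1584]
eef_rot: [-0.001, 1.0, 0.0, -0.001]
ft_force: [1.0, 0.2, 0.2]
gripper_width: 1.002
finger_force: 0.0
```

servo_tool:
  commands:
    - {"ax": 0, "ay": 0, "az": 0, "tx": 0.0, "ty": 0.19, "tz": -0.02, "grip": -1}
    - {"ax": 0, "ay": 0, "az": 0, "tx": 0, "ty": 0.38, "tz": -0.02, "grip": -1}
    - {"ax": 0, "ay": 0, "az": 0, "tx": 0.03, "ty": 0.57, "tz": -0.02, "grip": -1}
    - {"ax": 0, "ay": 0, "az": 0, "tx": 0.06, "ty": 0.76, "tz": -0.02, "grip": -1}
    - {"ax": 0, "ay": 0, "az": 0, "tx": 0.09, "ty": 0.95, "tz": -0.02, "grip": -1}

```text
clock: 50.55
ee_pos: [0.5668, -0.0692, 0.164]
eef_rot: [-0.001, 1.0, 0.0, 0.001]
ft_force: [0.3, 0.3, 0.6]
gripper_width: 0.997
finger_force: 0.0
```

servo_tool:
  commands:
    - {"ax": 0, "ay": 0, "az": 0, "tx": 0.03, "ty": 0.19, "tz": 0, "grip": -1}
    - {"ax": 0, "ay": 0, "az": 0, "tx": 0.06, "ty": 0.38, "tz": 0, "grip": -1}
    - {"ax": 0, "ay": 0, "az": 0, "tx": 0.09, "ty": 0.57, "tz": 0, "grip": -1}
    - {"ax": 0, "ay": 0, "az": 0, "tx": 0.12, "ty": 0.76, "tz": 0, "grip": -1}
    - {"ax": 0, "ay": 0, "az": 0, "tx": 0.122, "ty": 0.95, "tz": 0, "grip": -1}

```text
clock: 51.05
ee_pos: [0.5353, 0.1685, 0.1644]
eef_rot: [-0.001, 1.0, 0.001, 0.001]
ft_force: [1.6, -0.2, 0.0]
gripper_width: 0.999
finger_force: 0.0
```

servo_tool:
  commands:
    - {"ax": 0, "ay": 0, "az": 0, "tx": 0, "ty": 0.18, "tz": 0, "grip": -1}
    - {"ax": 0, "ay": 0, "az": 0, "tx": 0, "ty": 0.33, "tz": 0, "grip": -1}
    - {"ax": 0, "ay": 0, "az": 0, "tx": 0, "ty": 0.38, "tz": 0, "grip": -1}
    - {"ax": 0, "ay": 0, "az": 0, "tx": 0, "ty": 0.38, "tz": 0, "grip": -1}
    - {"ax": 0, "ay": 0, "az": 0, "tx": 0, "ty": 0.38, "tz": 0, "grip": -1}

```text
clock: 51.55
ee_pos: [0.5361, 0.26, 0.1632]
eef_rot: [-0.001, 1.0, -0.0, 0.0]
ft_force: [-0.1, -1.6, -0.1]
gripper_width: 0.998
finger_force: 0.0
```

servo_tool:
  commands:
    - {"ax": 0, "ay": 0, "az": 0, "tx": -0.005, "ty": 0.005, "tz": 0.08, "grip": -1}
    - {"ax": 0, "ay": 0, "az": 0, "tx": -0.005, "ty": 0.005, "tz": 0.17, "grip": -1}
    - {"ax": 0, "ay": 0, "az": 0, "tx": -0.005, "ty": 0.005, "tz": 0.26, "grip": -1}
    - {"ax": 0, "ay": 0, "az": 0, "tx": -0.005, "ty": 0.005, "tz": 0.34, "grip": -1}
    - {"ax": 0, "ay": 0, "az": 0, "tx": -0.005, "ty": 0.005, "tz": 0.39, "grip": -1}

```text
clock: 52.05
ee_pos: [0.5369, 0.2602, 0.0642]
eef_rot: [0.0, 1.0, -0.001, -0.0]
ft_force: [-1.1, -0.6, -0.1]
gripper_width: 0.999
finger_force: 0.0
```

servo_tool:
  commands:
    - {"ax": 0, "ay": 0, "az": 0, "tx": 0, "ty": 0, "tz": 0.017, "grip": -0.5}
    - {"ax": 0, "ay": 0, "az": 0, "tx": 0, "ty": 0, "tz": 0.017, "grip": 0.2}
    - {"ax": 0, "ay": 0, "az": 0, "tx": 0, "ty": 0, "tz": 0.017, "grip": 0.2}
    - {"ax": 0, "ay": 0, "az": 0, "tx": 0, "ty": 0, "tz": 0.017, "grip": 0.3}
    - {"ax": 0, "ay": 0, "az": 0, "tx": 0, "ty": 0, "tz": 0.017, "grip": 0.33}

```text
clock: 52.55
ee_pos: [0.5372, 0.2632, 0.0615]
eef_rot: [-0.001, 1.0, 0.0, 0.0]
ft_force: [0.0, -0.5, -1.0]
gripper_width: 0.338
finger_force: 0.0
```

servo_tool:
  commands:
    - {"ax": 0, "ay": 0, "az": 0, "tx": 0, "ty": -0.007, "tz": 0, "grip": 0.33}
    - {"ax": 0, "ay": 0, "az": 0, "tx": 0, "ty": -0.007, "tz": 0, "grip": 0.36}
    - {"ax": 0, "ay": 0, "az": 0, "tx": 0, "ty": -0.007, "tz": 0, "grip": 1}
    - {"ax": 0, "ay": 0, "az": 0, "tx": 0, "ty": -0.007, "tz": 0, "grip": 1}
    - {"ax": 0, "ay": 0, "az": 0, "tx": 0, "ty": -0.007, "tz": 0, "grip": 1}

```text
clock: 53.05
ee_pos: [0.537, 0.2614, 0.0611]
eef_rot: [-0.001, 1.0, 0.0, 0.0]
ft_force: [-1.0, -0.2, 4.0]
gripper_width: 0.26
finger_force: 58.9
```

servo_tool:
  commands:
    - {"ax": 0, "ay": 0, "az": 0, "tx": 0, "ty": 0, "tz": 0, "grip": 1}
    - {"ax": 0, "ay": 0, "az": 0, "tx": 0, "ty": 0, "tz": 0, "grip": 1}

```text
clock: 53.25
ee_pos: [0.537, 0.2614, 0.0611]
eef_rot: [-0.001, 1.0, 0.0, 0.0]
ft_force: [-0.3, 0.4, 5.0]
gripper_width: 0.265
finger_force: 59.0
```

servo_tool:
  commands:
    - {"ax": 0, "ay": 0, "az": 0, "tx": 0, "ty": 0, "tz": -0.02, "grip": 1}
    - {"ax": 0, "ay": 0, "az": 0, "tx": 0, "ty": 0, "tz": -0.08, "grip": 1}
    - {"ax": 0, "ay": 0, "az": 0, "tx": 0, "ty": 0, "tz": -0.17, "grip": 1}
    - {"ax": 0, "ay": 0, "az": 0, "tx": 0, "ty": 0, "tz": -0.28, "grip": 1}
    - {"ax": 0, "ay": 0, "az": 0, "tx": 0, "ty": 0, "tz": -0.38, "grip": 1}

```text
clock: 53.75
ee_pos: [0.5368, 0.2609, 0.1578]
eef_rot: [-0.001, 1.0, -0.0, 0.0]
ft_force: [0.2, 0.4, -2.2]
gripper_width: 0.257
finger_force: 58.8
```

servo_tool:
  commands:
    - {"ax": 0, "ay": 0, "az": 0, "tx": 0, "ty": -0.04, "tz": 0, "grip": 1}
    - {"ax": 0, "ay": 0, "az": 0, "tx": 0, "ty": -0.12, "tz": 0, "grip": 1}
    - {"ax": 0, "ay": 0, "az": 0, "tx": 0, "ty": -0.25, "tz": 0, "grip": 1}
    - {"ax": 0, "ay": 0, "az": 0, "tx": 0, "ty": -0.4, "tz": 0, "grip": 1}
    - {"ax": 0, "ay": 0, "az": 0, "tx": 0, "ty": -0.55, "tz": 0, "grip": 1}

```text
clock: 54.25
ee_pos: [0.5359, 0.1204, 0.1547]
eef_rot: [-0.001, 1.0, -0.001, -0.001]
ft_force: [0.6, -0.6, -1.3]
gripper_width: 0.262
finger_force: 58.8
```

servo_tool:
  commands:
    - {"ax": 0, "ay": 0, "az": 0, "tx": 0, "ty": -0.15, "tz": 0, "grip": 1}
    - {"ax": 0, "ay": 0, "az": 0, "tx": 0, "ty": -0.3, "tz": 0, "grip": 1}
    - {"ax": 0, "ay": 0, "az": 0, "tx": 0, "ty": -0.45, "tz": 0, "grip": 1}
    - {"ax": 0, "ay": 0, "az": 0, "tx": 0, "ty": -0.6, "tz": 0, "grip": 1}
    - {"ax": 0, "ay": 0, "az": 0, "tx": 0, "ty": -0.75, "tz": 0, "grip": 1}

```text
clock: 54.75
ee_pos: [0.5357, -0.0669, 0.1548]
eef_rot: [-0.001, 1.0, 0.0, -0.001]
ft_force: [0.8, -0.1, -1.7]
gripper_width: 0.265
finger_force: 58.8
```

servo_tool:
  commands:
    - {"ax": 0, "ay": 0, "az": 0, "tx": 0, "ty": -0.14, "tz": 0, "grip": 1}
    - {"ax": 0, "ay": 0, "az": 0, "tx": 0, "ty": -0.28, "tz": 0, "grip": 1}
    - {"ax": 0, "ay": 0, "az": 0, "tx": 0, "ty": -0.4, "tz": 0, "grip": 1}
    - {"ax": 0, "ay": 0, "az": 0, "tx": 0, "ty": -0.5, "tz": 0, "grip": 1}
    - {"ax": 0, "ay": 0, "az": 0, "tx": 0, "ty": -0.57, "tz": 0, "grip": 1}

```text
clock: 55.25
ee_pos: [0.5355, -0.2098, 0.1549]
eef_rot: [0.0, 1.0, -0.0, -0.001]
ft_force: [0.2, -0.5, -1.8]
gripper_width: 0.265
finger_force: 58.8
```

servo_tool:
  commands:
    - {"ax": 0, "ay": 0, "az": 0, "tx": 0, "ty": -0.08, "tz": 0, "grip": 1}
    - {"ax": 0, "ay": 0, "az": 0, "tx": 0, "ty": -0.14, "tz": 0, "grip": 1}
    - {"ax": 0, "ay": 0, "az": 0, "tx": 0, "ty": -0.18, "tz": 0, "grip": 1}
    - {"ax": 0, "ay": 0, "az": 0, "tx": 0, "ty": -0.18, "tz": 0, "grip": 1}
    - {"ax": 0, "ay": 0, "az": 0, "tx": 0, "ty": -0.18, "tz": 0, "grip": 1}

```text
clock: 55.75
ee_pos: [0.5376, -0.2511, 0.1554]
eef_rot: [-0.001, 1.0, 0.0, -0.0]
ft_force: [-0.8, 0.2, -1.3]
gripper_width: 0.264
finger_force: 58.9
```

servo_tool:
  commands:
    - {"ax": 0, "ay": 0, "az": 0, "tx": -0.001, "ty": -0.008, "tz": 0.07, "grip": 1}
    - {"ax": 0, "ay": 0, "az": 0, "tx": -0.001, "ty": -0.008, "tz": 0.16, "grip": 1}
    - {"ax": 0, "ay": 0, "az": 0, "tx": -0.001, "ty": -0.008, "tz": 0.24, "grip": 1}
    - {"ax": 0, "ay": 0, "az": 0, "tx": -0.001, "ty": -0.008, "tz": 0.3, "grip": 1}
    - {"ax": 0, "ay": 0, "az": 0, "tx": -0.001, "ty": -0.008, "tz": 0.325, "grip": 1}

```text
clock: 56.25
ee_pos: [0.5379, -0.252, 0.0731]
eef_rot: [-0.002, 1.0, 0.0, -0.001]
ft_force: [0.6, -0.5, -1.7]
gripper_width: 0.26
finger_force: 59.0
```

servo_tool:
  commands:
    - {"ax": 0, "ay": 0, "az": 0, "tx": 0, "ty": 0, "tz": 0.006, "grip": 1}
    - {"ax": 0, "ay": 0, "az": 0, "tx": 0, "ty": 0, "tz": 0.012, "grip": 1}
    - {"ax": 0, "ay": 0, "az": 0, "tx": 0, "ty": 0, "tz": 0.018, "grip": 1}
    - {"ax": 0, "ay": 0, "az": 0, "tx": 0, "ty": 0, "tz": 0.021, "grip": 1}
    - {"ax": 0, "ay": 0, "az": 0, "tx": 0, "ty": 0, "tz": 0.021, "grip": 1}

```text
clock: 56.75
ee_pos: [0.5386, -0.2533, 0.0696]
eef_rot: [-0.001, 1.0, -0.0, 0.0]
ft_force: [0.7, -0.1, -2.1]
gripper_width: 0.261
finger_force: 59.0
```

servo_tool:
  commands:
    - {"ax": 0, "ay": 0, "az": 0, "tx": 0, "ty": 0, "tz": 0.001, "grip": 1}
    - {"ax": 0, "ay": 0, "az": 0, "tx": 0, "ty": 0, "tz": 0.001, "grip": 1}
    - {"ax": 0, "ay": 0, "az": 0, "tx": 0, "ty": 0, "tz": 0.001, "grip": 1}

```text
clock: 57.05
ee_pos: [0.5385, -0.2533, 0.0692]
eef_rot: [-0.001, 1.0, -0.0, 0.0]
ft_force: [-0.2, 0.6, -1.4]
gripper_width: 0.261
finger_force: 59.0
```

servo_tool:
  commands:
    - {"ax": 0, "ay": 0, "az": 0, "tx": 0.002, "ty": 0, "tz": 0.003, "grip": 1}
    - {"ax": 0, "ay": 0, "az": 0, "tx": 0.002, "ty": 0, "tz": 0.006, "grip": 1}
    - {"ax": 0, "ay": 0, "az": 0, "tx": 0.002, "ty": 0, "tz": 0.006, "grip": 1}

```text
clock: 57.35
ee_pos: [0.5379, -0.2533, 0.0674]
eef_rot: [-0.001, 1.0, 0.0, -0.0]
ft_force: [0.3, -0.2, -2.2]
gripper_width: 0.265
finger_force: 59.0
```

servo_tool:
  commands:
    - {"ax": 0, "ay": 0, "az": 0, "tx": 0, "ty": 0, "tz": 0.002, "grip": 1}
    - {"ax": 0, "ay": 0, "az": 0, "tx": 0, "ty": 0, "tz": 0.003, "grip": 1}
    - {"ax": 0, "ay": 0, "az": 0, "tx": 0, "ty": 0, "tz": 0.003, "grip": 1}

```text
clock: 57.65
ee_pos: [0.5379, -0.2533, 0.0668]
eef_rot: [-0.001, 1.0, -0.0, -0.0]
ft_force: [-0.2, -0.4, -2.2]
gripper_width: 0.265
finger_force: 59.0
```

servo_tool:
  commands:
    - {"ax": 0, "ay": 0, "az": 0, "tx": 0, "ty": 0, "tz": 0.002, "grip": 1}
    - {"ax": 0, "ay": 0, "az": 0, "tx": 0, "ty": 0, "tz": 0.002, "grip": 1}
    - {"ax": 0, "ay": 0, "az": 0, "tx": 0, "ty": 0, "tz": 0.002, "grip": 1}

```text
clock: 57.95
ee_pos: [0.538, -0.2533, 0.0663]
eef_rot: [-0.001, 1.0, -0.0, -0.0]
ft_force: [0.1, -0.4, -1.7]
gripper_width: 0.263
finger_force: 59.0
```

servo_tool:
  commands:
    - {"ax": 0, "ay": 0, "az": 0, "tx": 0, "ty": 0, "tz": 0.001, "grip": 1}
    - {"ax": 0, "ay": 0, "az": 0, "tx": 0, "ty": 0, "tz": 0.001, "grip": 1}
    - {"ax": 0, "ay": 0, "az": 0, "tx": 0, "ty": 0, "tz": 0.001, "grip": 1}

```text
clock: 58.25
ee_pos: [0.5381, -0.2533, 0.0662]
eef_rot: [-0.001, 1.0, -0.0, 0.0]
ft_force: [-0.4, -0.1, -0.6]
gripper_width: 0.262
finger_force: 59.0
```

servo_tool:
  commands:
    - {"ax": 0, "ay": 0, "az": 0, "tx": 0, "ty": 0, "tz": 0.001, "grip": 1}
    - {"ax": 0, "ay": 0, "az": 0, "tx": 0, "ty": 0, "tz": 0.001, "grip": 1}
    - {"ax": 0, "ay": 0, "az": 0, "tx": 0, "ty": 0, "tz": 0.001, "grip": 1}

```text
clock: 58.55
ee_pos: [0.5381, -0.2533, 0.0661]
eef_rot: [-0.001, 1.0, -0.0, 0.0]
ft_force: [-0.7, 1.0, 3.6]
gripper_width: 0.262
finger_force: 59.1
```

servo_tool:
  commands:
    - {"ax": 0, "ay": 0, "az": 0, "tx": 0, "ty": 0, "tz": -0.001, "grip": 0.3}
    - {"ax": 0, "ay": 0, "az": 0, "tx": 0, "ty": 0, "tz": -0.001, "grip": -0.2}
    - {"ax": 0, "ay": 0, "az": 0, "tx": 0, "ty": 0, "tz": -0.001, "grip": -1}
    - {"ax": 0, "ay": 0, "az": 0, "tx": 0, "ty": 0, "tz": -0.001, "grip": -1}
    - {"ax": 0, "ay": 0, "az": 0, "tx": 0, "ty": 0, "tz": -0.001, "grip": -1}

```text
clock: 59.05
ee_pos: [0.5379, -0.2533, 0.066]
eef_rot: [-0.001, 1.0, -0.0, -0.0]
ft_force: [-0.6, -1.2, 1.3]
gripper_width: 0.993
finger_force: 0.0
```

servo_tool:
  commands:
    - {"ax": 0, "ay": 0, "az": 0, "tx": 0, "ty": 0, "tz": 0, "grip": -1}
    - {"ax": 0, "ay": 0, "az": 0, "tx": 0, "ty": 0, "tz": -0.02, "grip": -1}
    - {"ax": 0, "ay": 0, "az": 0, "tx": 0, "ty": 0, "tz": -0.08, "grip": -1}
    - {"ax": 0, "ay": 0, "az": 0, "tx": 0, "ty": 0, "tz": -0.2, "grip": -1}
    - {"ax": 0, "ay": 0, "az": 0, "tx": 0, "ty": 0, "tz": -0.38, "grip": -1}

```text
clock: 59.55
ee_pos: [0.5367, -0.2529, 0.1615]
eef_rot: [-0.001, 1.0, 0.0, -0.002]
ft_force: [1.3, 0.1, 0.4]
gripper_width: 0.998
finger_force: 0.0
```

servo_tool:
  commands:
    - {"ax": 0, "ay": 0, "az": 0, "tx": -0.02, "ty": 0.18, "tz": -0.02, "grip": -1}
    - {"ax": 0, "ay": 0, "az": 0, "tx": -0.04, "ty": 0.37, "tz": -0.02, "grip": -1}
    - {"ax": 0, "ay": 0, "az": 0, "tx": -0.07, "ty": 0.56, "tz": -0.02, "grip": -1}
    - {"ax": 0, "ay": 0, "az": 0, "tx": -0.1, "ty": 0.75, "tz": -0.02, "grip": -1}
    - {"ax": 0, "ay": 0, "az": 0, "tx": -0.13, "ty": 0.94, "tz": -0.02, "grip": -1}

```text
clock: 60.05
ee_pos: [0.5702, -0.0165, 0.1678]
eef_rot: [-0.001, 1.0, 0.0, 0.001]
ft_force: [1.2, 0.5, 0.5]
gripper_width: 1.001
finger_force: 0.0
```

servo_tool:
  commands:
    - {"ax": 0, "ay": 0, "az": 0, "tx": -0.03, "ty": 0.18, "tz": 0, "grip": -1}
    - {"ax": 0, "ay": 0, "az": 0, "tx": -0.07, "ty": 0.37, "tz": 0, "grip": -1}
    - {"ax": 0, "ay": 0, "az": 0, "tx": -0.11, "ty": 0.56, "tz": 0, "grip": -1}
    - {"ax": 0, "ay": 0, "az": 0, "tx": -0.16, "ty": 0.75, "tz": 0, "grip": -1}
    - {"ax": 0, "ay": 0, "az": 0, "tx": -0.161, "ty": 0.94, "tz": 0, "grip": -1}

```text
clock: 60.55
ee_pos: [0.6105, 0.2187, 0.1675]
eef_rot: [-0.001, 1.0, 0.0, 0.001]
ft_force: [0.7, 0.6, -0.2]
gripper_width: 0.996
finger_force: 0.0
```

servo_tool:
  commands:
    - {"ax": 0, "ay": 0, "az": 0, "tx": 0, "ty": 0.16, "tz": 0, "grip": -1}
    - {"ax": 0, "ay": 0, "az": 0, "tx": 0, "ty": 0.236, "tz": 0, "grip": -1}
    - {"ax": 0, "ay": 0, "az": 0, "tx": 0, "ty": 0.236, "tz": 0, "grip": -1}
    - {"ax": 0, "ay": 0, "az": 0, "tx": 0, "ty": 0.236, "tz": 0, "grip": -1}
    - {"ax": 0, "ay": 0, "az": 0, "tx": 0, "ty": 0.236, "tz": 0, "grip": -1}

```text
clock: 61.05
ee_pos: [0.61, 0.2733, 0.1668]
eef_rot: [0.0, 1.0, -0.0, 0.0]
ft_force: [-0.4, -0.5, 0.6]
gripper_width: 1.0
finger_force: 0.0
```

servo_tool:
  commands:
    - {"ax": 0, "ay": 0, "az": 0, "tx": -0.003, "ty": 0.004, "tz": 0.08, "grip": -1}
    - {"ax": 0, "ay": 0, "az": 0, "tx": -0.003, "ty": 0.004, "tz": 0.17, "grip": -1}
    - {"ax": 0, "ay": 0, "az": 0, "tx": -0.003, "ty": 0.004, "tz": 0.26, "grip": -1}
    - {"ax": 0, "ay": 0, "az": 0, "tx": -0.003, "ty": 0.004, "tz": 0.34, "grip": -1}
    - {"ax": 0, "ay": 0, "az": 0, "tx": -0.003, "ty": 0.004, "tz": 0.375, "grip": -1}

```text
clock: 61.55
ee_pos: [0.6095, 0.2746, 0.0709]
eef_rot: [-0.0, 1.0, -0.001, -0.001]
ft_force: [-1.2, -0.3, -0.6]
gripper_width: 0.996
finger_force: 0.0
```

servo_tool:
  commands:
    - {"ax": 0, "ay": 0, "az": 0, "tx": 0, "ty": 0, "tz": 0.016, "grip": -0.5}
    - {"ax": 0, "ay": 0, "az": 0, "tx": 0, "ty": 0, "tz": 0.016, "grip": 0.2}
    - {"ax": 0, "ay": 0, "az": 0, "tx": 0, "ty": 0, "tz": 0.016, "grip": 0.2}
    - {"ax": 0, "ay": 0, "az": 0, "tx": 0, "ty": 0, "tz": 0.016, "grip": 0.3}
    - {"ax": 0, "ay": 0, "az": 0, "tx": 0, "ty": 0, "tz": 0.016, "grip": 0.33}

```text
clock: 62.05
ee_pos: [0.6103, 0.2771, 0.0691]
eef_rot: [-0.001, 1.0, 0.0, 0.0]
ft_force: [0.6, -0.1, -0.7]
gripper_width: 0.333
finger_force: 0.0
```

servo_tool:
  commands:
    - {"ax": 0, "ay": 0, "az": 0, "tx": -0.001, "ty": -0.005, "tz": 0, "grip": 0.33}
    - {"ax": 0, "ay": 0, "az": 0, "tx": -0.001, "ty": -0.005, "tz": 0, "grip": 0.36}
    - {"ax": 0, "ay": 0, "az": 0, "tx": -0.001, "ty": -0.005, "tz": 0, "grip": 1}
    - {"ax": 0, "ay": 0, "az": 0, "tx": -0.001, "ty": -0.005, "tz": 0, "grip": 1}
    - {"ax": 0, "ay": 0, "az": 0, "tx": -0.001, "ty": -0.005, "tz": 0, "grip": 1}

```text
clock: 62.55
ee_pos: [0.6104, 0.2758, 0.0686]
eef_rot: [-0.001, 1.0, 0.0, 0.0]
ft_force: [0.2, 0.5, 3.4]
gripper_width: 0.253
finger_force: 58.6
```

servo_tool:
  commands:
    - {"ax": 0, "ay": 0, "az": 0, "tx": 0, "ty": 0, "tz": 0, "grip": 1}
    - {"ax": 0, "ay": 0, "az": 0, "tx": 0, "ty": 0, "tz": 0, "grip": 1}

```text
clock: 62.75
ee_pos: [0.6104, 0.2758, 0.0686]
eef_rot: [-0.001, 1.0, 0.0, 0.0]
ft_force: [0.2, -0.0, 3.8]
gripper_width: 0.249
finger_force: 58.8
```

servo_tool:
  commands:
    - {"ax": 0, "ay": 0, "az": 0, "tx": 0, "ty": 0, "tz": -0.02, "grip": 1}
    - {"ax": 0, "ay": 0, "az": 0, "tx": 0, "ty": 0, "tz": -0.08, "grip": 1}
    - {"ax": 0, "ay": 0, "az": 0, "tx": 0, "ty": 0, "tz": -0.17, "grip": 1}
    - {"ax": 0, "ay": 0, "az": 0, "tx": 0, "ty": 0, "tz": -0.28, "grip": 1}
    - {"ax": 0, "ay": 0, "az": 0, "tx": 0, "ty": 0, "tz": -0.38, "grip": 1}

```text
clock: 63.25
ee_pos: [0.6102, 0.2754, 0.1652]
eef_rot: [-0.001, 1.0, -0.0, 0.0]
ft_force: [0.6, 1.0, -2.6]
gripper_width: 0.251
finger_force: 58.8
```

servo_tool:
  commands:
    - {"ax": 0, "ay": 0, "az": 0, "tx": 0, "ty": -0.04, "tz": 0, "grip": 1}
    - {"ax": 0, "ay": 0, "az": 0, "tx": 0, "ty": -0.12, "tz": 0, "grip": 1}
    - {"ax": 0, "ay": 0, "az": 0, "tx": 0, "ty": -0.25, "tz": 0, "grip": 1}
    - {"ax": 0, "ay": 0, "az": 0, "tx": 0, "ty": -0.4, "tz": 0, "grip": 1}
    - {"ax": 0, "ay": 0, "az": 0, "tx": 0, "ty": -0.55, "tz": 0, "grip": 1}

```text
clock: 63.75
ee_pos: [0.6093, 0.1346, 0.1618]
eef_rot: [-0.001, 1.0, -0.001, -0.001]
ft_force: [0.7, -0.7, -2.4]
gripper_width: 0.254
finger_force: 58.9
```

servo_tool:
  commands:
    - {"ax": 0, "ay": 0, "az": 0, "tx": 0.02, "ty": -0.15, "tz": 0, "grip": 1}
    - {"ax": 0, "ay": 0, "az": 0, "tx": 0.04, "ty": -0.3, "tz": 0, "grip": 1}
    - {"ax": 0, "ay": 0, "az": 0, "tx": 0.06, "ty": -0.45, "tz": 0, "grip": 1}
    - {"ax": 0, "ay": 0, "az": 0, "tx": 0.07, "ty": -0.58, "tz": 0, "grip": 1}
    - {"ax": 0, "ay": 0, "az": 0, "tx": 0.074, "ty": -0.7, "tz": 0, "grip": 1}

```text
clock: 64.25
ee_pos: [0.5903, -0.0407, 0.162]
eef_rot: [-0.0, 1.0, -0.0, -0.001]
ft_force: [-1.1, 1.1, -3.0]
gripper_width: 0.249
finger_force: 58.9
```

servo_tool:
  commands:
    - {"ax": 0, "ay": 0, "az": 0, "tx": 0, "ty": -0.14, "tz": 0, "grip": 1}
    - {"ax": 0, "ay": 0, "az": 0, "tx": 0, "ty": -0.28, "tz": 0, "grip": 1}
    - {"ax": 0, "ay": 0, "az": 0, "tx": 0, "ty": -0.4, "tz": 0, "grip": 1}
    - {"ax": 0, "ay": 0, "az": 0, "tx": 0, "ty": -0.5, "tz": 0, "grip": 1}
    - {"ax": 0, "ay": 0, "az": 0, "tx": 0, "ty": -0.56, "tz": 0, "grip": 1}

```text
clock: 64.75
ee_pos: [0.5905, -0.1809, 0.1622]
eef_rot: [0.001, 1.0, -0.0, -0.001]
ft_force: [0.5, 0.0, -2.1]
gripper_width: 0.252
finger_force: 58.9
```

servo_tool:
  commands:
    - {"ax": 0, "ay": 0, "az": 0, "tx": 0, "ty": -0.06, "tz": 0, "grip": 1}
    - {"ax": 0, "ay": 0, "az": 0, "tx": 0, "ty": -0.098, "tz": 0, "grip": 1}
    - {"ax": 0, "ay": 0, "az": 0, "tx": 0, "ty": -0.098, "tz": 0, "grip": 1}
    - {"ax": 0, "ay": 0, "az": 0, "tx": 0, "ty": -0.098, "tz": 0, "grip": 1}
    - {"ax": 0, "ay": 0, "az": 0, "tx": 0, "ty": -0.098, "tz": 0, "grip": 1}

```text
clock: 65.25
ee_pos: [0.5934, -0.1999, 0.1632]
eef_rot: [-0.002, 1.0, 0.0, -0.0]
ft_force: [0.3, 0.1, -3.0]
gripper_width: 0.251
finger_force: 58.9
```

servo_tool:
  commands:
    - {"ax": 0, "ay": 0, "az": 0, "tx": 0.005, "ty": -0.006, "tz": 0.07, "grip": 1}
    - {"ax": 0, "ay": 0, "az": 0, "tx": 0.005, "ty": -0.006, "tz": 0.16, "grip": 1}
    - {"ax": 0, "ay": 0, "az": 0, "tx": 0.005, "ty": -0.006, "tz": 0.24, "grip": 1}
    - {"ax": 0, "ay": 0, "az": 0, "tx": 0.005, "ty": -0.006, "tz": 0.3, "grip": 1}
    - {"ax": 0, "ay": 0, "az": 0, "tx": 0.005, "ty": -0.006, "tz": 0.325, "grip": 1}

```text
clock: 65.75
ee_pos: [0.5913, -0.2018, 0.0806]
eef_rot: [-0.002, 1.0, 0.0, -0.001]
ft_force: [-0.2, -0.1, -2.0]
gripper_width: 0.249
finger_force: 59.0
```

servo_tool:
  commands:
    - {"ax": 0, "ay": 0, "az": 0, "tx": 0, "ty": 0, "tz": 0.006, "grip": 1}
    - {"ax": 0, "ay": 0, "az": 0, "tx": 0, "ty": 0, "tz": 0.012, "grip": 1}
    - {"ax": 0, "ay": 0, "az": 0, "tx": 0, "ty": 0, "tz": 0.018, "grip": 1}
    - {"ax": 0, "ay": 0, "az": 0, "tx": 0, "ty": 0, "tz": 0.021, "grip": 1}
    - {"ax": 0, "ay": 0, "az": 0, "tx": 0, "ty": 0, "tz": 0.021, "grip": 1}

```text
clock: 66.25
ee_pos: [0.5921, -0.2029, 0.0772]
eef_rot: [-0.001, 1.0, -0.0, 0.0]
ft_force: [0.5, -0.6, -1.8]
gripper_width: 0.254
finger_force: 59.0
```

servo_tool:
  commands:
    - {"ax": 0, "ay": 0, "az": 0, "tx": 0, "ty": 0, "tz": 0.001, "grip": 1}
    - {"ax": 0, "ay": 0, "az": 0, "tx": 0, "ty": 0, "tz": 0.001, "grip": 1}
    - {"ax": 0, "ay": 0, "az": 0, "tx": 0, "ty": 0, "tz": 0.001, "grip": 1}

```text
clock: 66.55
ee_pos: [0.5918, -0.2029, 0.0767]
eef_rot: [-0.001, 1.0, -0.0, 0.0]
ft_force: [0.1, -0.3, -1.9]
gripper_width: 0.251
finger_force: 59.0
```

servo_tool:
  commands:
    - {"ax": 0, "ay": 0, "az": 0, "tx": 0.002, "ty": 0.004, "tz": 0.004, "grip": 1}
    - {"ax": 0, "ay": 0, "az": 0, "tx": 0.002, "ty": 0.004, "tz": 0.006, "grip": 1}
    - {"ax": 0, "ay": 0, "az": 0, "tx": 0.002, "ty": 0.004, "tz": 0.006, "grip": 1}

```text
clock: 66.85
ee_pos: [0.5912, -0.2018, 0.075]
eef_rot: [-0.001, 1.0, 0.0, -0.0]
ft_force: [1.3, -0.2, -2.6]
gripper_width: 0.25
finger_force: 59.0
```

servo_tool:
  commands:
    - {"ax": 0, "ay": 0, "az": 0, "tx": 0, "ty": 0, "tz": 0.002, "grip": 1}
    - {"ax": 0, "ay": 0, "az": 0, "tx": 0, "ty": 0, "tz": 0.003, "grip": 1}
    - {"ax": 0, "ay": 0, "az": 0, "tx": 0, "ty": 0, "tz": 0.003, "grip": 1}

```text
clock: 67.15
ee_pos: [0.5913, -0.2019, 0.0743]
eef_rot: [-0.001, 1.0, -0.0, -0.0]
ft_force: [0.3, -1.2, -2.9]
gripper_width: 0.25
finger_force: 59.0
```

servo_tool:
  commands:
    - {"ax": 0, "ay": 0, "az": 0, "tx": 0, "ty": 0, "tz": 0.002, "grip": 1}
    - {"ax": 0, "ay": 0, "az": 0, "tx": 0, "ty": 0, "tz": 0.002, "grip": 1}
    - {"ax": 0, "ay": 0, "az": 0, "tx": 0, "ty": 0, "tz": 0.002, "grip": 1}

```text
clock: 67.45
ee_pos: [0.5913, -0.2019, 0.0738]
eef_rot: [-0.001, 1.0, -0.0, -0.0]
ft_force: [0.2, -0.3, -2.2]
gripper_width: 0.252
finger_force: 59.0
```

servo_tool:
  commands:
    - {"ax": 0, "ay": 0, "az": 0, "tx": 0, "ty": 0, "tz": 0.001, "grip": 1}
    - {"ax": 0, "ay": 0, "az": 0, "tx": 0, "ty": 0, "tz": 0.001, "grip": 1}
    - {"ax": 0, "ay": 0, "az": 0, "tx": 0, "ty": 0, "tz": 0.001, "grip": 1}

```text
clock: 67.75
ee_pos: [0.5913, -0.2019, 0.0736]
eef_rot: [-0.001, 1.0, -0.0, -0.0]
ft_force: [0.3, -0.2, -1.8]
gripper_width: 0.25
finger_force: 59.0
```

servo_tool:
  commands:
    - {"ax": 0, "ay": 0, "az": 0, "tx": 0, "ty": 0, "tz": 0.001, "grip": 1}
    - {"ax": 0, "ay": 0, "az": 0, "tx": 0, "ty": 0, "tz": 0.001, "grip": 1}
    - {"ax": 0, "ay": 0, "az": 0, "tx": 0, "ty": 0, "tz": 0.001, "grip": 1}

```text
clock: 68.05
ee_pos: [0.5915, -0.2019, 0.0736]
eef_rot: [-0.001, 1.0, -0.0, 0.0]
ft_force: [-0.8, 1.0, 0.8]
gripper_width: 0.247
finger_force: 59.1
```

Contact; release, rise to a viewing pose, and check.

servo_tool:
  commands:
    - {"ax": 0, "ay": 0, "az": 0, "tx": 0, "ty": 0, "tz": 0, "grip": 0.3}
    - {"ax": 0, "ay": 0, "az": 0, "tx": 0, "ty": 0, "tz": 0, "grip": -0.2}
    - {"ax": 0, "ay": 0, "az": 0, "tx": 0, "ty": 0, "tz": 0, "grip": -1}
    - {"ax": 0, "ay": 0, "az": 0, "tx": 0, "ty": 0, "tz": 0, "grip": -1}
    - {"ax": 0, "ay": 0, "az": 0, "tx": 0, "ty": 0, "tz": 0, "grip": -1}

```text
clock: 68.55
ee_pos: [0.5913, -0.2019, 0.0733]
eef_rot: [-0.001, 1.0, -0.0, 0.0]
ft_force: [-0.9, -0.4, 0.5]
gripper_width: 0.991
finger_force: 0.0
```

servo_tool:
  commands:
    - {"ax": 0, "ay": 0, "az": 0, "tx": 0, "ty": 0, "tz": 0, "grip": -1}
    - {"ax": 0, "ay": 0, "az": 0, "tx": 0, "ty": 0, "tz": -0.02, "grip": -1}
    - {"ax": 0, "ay": 0, "az": 0, "tx": 0, "ty": 0, "tz": -0.08, "grip": -1}
    - {"ax": 0, "ay": 0, "az": 0, "tx": 0, "ty": 0, "tz": -0.2, "grip": -1}
    - {"ax": 0, "ay": 0, "az": 0, "tx": 0, "ty": 0, "tz": -0.38, "grip": -1}

```text
clock: 69.05
ee_pos: [0.5901, -0.2015, 0.1687]
eef_rot: [-0.001, 1.0, 0.0, -0.002]
ft_force: [0.4, 0.3, 0.6]
gripper_width: 0.999
finger_force: 0.0
```

servo_tool:
  commands:
    - {"ax": 0, "ay": 0, "az": 0, "tx": 0, "ty": 0, "tz": -0.15, "grip": -1}
    - {"ax": 0, "ay": 0, "az": 0, "tx": 0.09, "ty": -0.09, "tz": -0.3, "grip": -1}
    - {"ax": 0, "ay": 0, "az": 0, "tx": 0.177, "ty": -0.174, "tz": -0.42, "grip": -1}
    - {"ax": 0, "ay": 0, "az": 0, "tx": 0.177, "ty": -0.174, "tz": -0.42, "grip": -1}
    - {"ax": 0, "ay": 0, "az": 0, "tx": 0.177, "ty": -0.174, "tz": -0.42, "grip": -1}

```text
clock: 69.55
ee_pos: [0.5471, -0.2465, 0.2753]
eef_rot: [-0.0, 1.0, 0.0, 0.002]
ft_force: [-0.1, 1.4, -0.0]
gripper_width: 1.002
finger_force: 0.0
```

```bash
python3 - <<'E'
from h import *
s=arm.read_state(); p,d=arm.snapshot("wrist"); cv2.imwrite("pics/w6.png",p); X=cloud("wrist",d,s); print(s["ee_pos"],s["clock"])
k=((X[...,2]>.118)&(X[...,2]<.155)&(d>0)).astype(np.uint8)
n,l,st,ce=cv2.connectedComponentsWithStats(k)
for i in range(1,n):
    if st[i,4]>60:
        q=X[l==i]; t=q[q[:,2]>np.percentile(q[:,2],90)-.004]; c,r=cv2.minEnclosingCircle((t[:,:2]*1000).astype(np.float32)); print(ce[i].round(),np.round(c,1),round(r,1),np.median(t[:,2]).round(4))
for t in ["glass_bottle","round_tin","square_tin"]:
    for r in arm.masks_of("wrist",t)[:1]:
        k=r["pixels"]&(d>0); q=X[k]; z=np.percentile(q[:,2],95); q=q[abs(q[:,2]-z)<.005] if t!="glass_bottle" else q[(q[:,2]>.075)&(q[:,2]<.097)]
        print(t,r["score"],z,cv2.minAreaRect((q[:,:2]*1000).astype(np.float32)))
E
```

```text
[ 0.54710905 -0.24650335  0.2753019 ] 69.55
[266.  34.] [ 427.4 -255.6] 10.7 0.1381
[270. 170.] [ 539.  -252.3] 12.0 0.1336
[210. 224.] [ 590.7 -309.1] 12.6 0.1366
[325. 228.] [ 592.1 -201.8] 10.7 0.1462
[304. 322.] [ 699.6 -217.2] 10.6 0.1383
[213. 332.] [ 712.1 -313.3] 10.5 0.1382
[374. 357.] [ 743.4 -141.1] 10.8 0.1382
glass_bottle 0.94 0.1340204492110195 ((538.7639770507812, -252.43727111816406), (49.90406036376953, 50.13588333129883), 85.73284912109375)
round_tin 0.72 0.027335501080239896 ((521.364990234375, -191.6592254638672), (32.08848190307617, 31.33425521850586), 1.5405622720718384)
square_tin 0.62 0.026610120416851235 ((518.0028686523438, -318.35150146484375), (27.088748931884766, 36.22612380981445), 78.09793853759766)
```

View pics/w6.png

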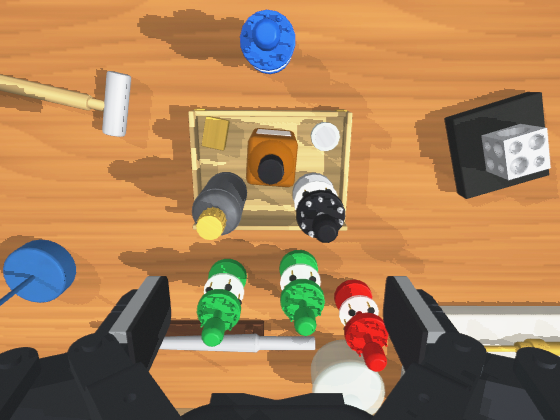

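The three things are back within about 1 mm of their starting spots: bottle (270,160), flask (215,210) and bur stand (320,210). The block sits mid-pad at (515,150), and the tins haven't moved.

```bash
python3 -c "
from station import arm
print(arm.job_done())"
```

```text
the job is handed in; nothing more can be done
None
```

The job is handed in at about 70 s: the dapping block is in the middle of the pad, and the bur stand, flask and bottle are back within about 1 mm of where they started. The tins were not touched.

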